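# Snug down the blower cover evenly

## Robot

A 6-joint arm with a two-finger parallel gripper is mounted at the origin on the work surface. World frame = base frame: x ahead of the robot, y to its left, z up, the work surface at z = 0. Lengths are in m, angles in degrees, forces in N, time in s.
With the tool pointing down it reaches from about 0.325 to 0.875 m from the base axis. Payload 4.4 kg.
Tool frame: the origin (TCP) lies at the very end of the fingers, on their centre line; the grasp point (between the pads) lies env.tcp_to_grasp behind it (env.tcp_to_grasp is the distance from the TCP to the grasp point, in m); z points along the fingers, y is the line along which they close (so a half turn about z gives the same grasp; the last joint's range is limited). The gripper opens to 85 mm and grips with 20 to 120 N. Pads are 22 mm wide; open, the fingers measure 114 mm over their backs; the gripper's body (76 mm by 85 mm) begins 54 mm behind the grasp point. The pads swing forward as they close: fully open they stand 13 mm farther back than shut.
Start: joints at [56.35, 11.837, 88.321, -0, 79.842, -8.623], TCP at [0.243, 0.521, 0.202] pointing down, gripper open.
Joint ranges: [-156.59, 156.59], [-49.26, 127.26], [12.9, 141.05], [-63.56, 243.56], [4.71, 150.69], [-161.64, 161.64]. Speed limits (degrees/s): [159.86, 159.86, 180, 180, 180, 180].

## Interface

Orientations are given as [roll, pitch, yaw] about the fixed x, y, z axes, in that order (R = Rz(yaw) Ry(pitch) Rx(roll)).
In Python, from plant import env gives the robot as it stands. The module is installed in compiled form; this text tells all that it offers.
- The arm moves only by the shell command python3 -m inch 'ROWS' [FORCE]. ROWS is JSON, a list of rows, each an object with "slide": the shift along the world's x, y, z each as a share of 250 mm, from -1 to 1, a list of three; "rot": the turn, a rotation vector about the world's x, y, z each as a share of 60 degrees, from -1 to 1, a list of three; "claw": the closure, from -1 (fully open) to 1 (shut). In form: [{"slide": [tx, ty, tz], "rot": [rx, ry, rz], "claw": claw}, ...]. A call has 1 to 20 rows; each row is the pose to reach, as a shift and turn from the pose commanded when the call began; what a row does not reach only later rows make up. A row lasts 1/12 s, in which the tool goes at most 41.7 mm and 7.16 degrees, less where a joint would pass 70% of its speed; a pose out of reach is approached as far as the arm can. A call with a number of a shift or a turn outside -1 to 1 is refused whole. A call with a gripper value outside its range is refused whole. The fingers move at their own pace and stop on an object; FORCE is the grip in N (left out, the last holds). Time passes only in rows, so rows that repeat a pose let the fingers close. It gives the time, the measured TCP pose, the force, the opening and the grip force at its end, in the units of the state.
- env.observe(): the state, without advancing time (a new reading comes with each control period).
- env.read_camera(name): name is "scene" or "side" or "wrist"; returns the picture (400x640x3 uint8, blue, green, red); there is no depth.
- env.camera_model(name): a dict with "camera_matrix" (3x3 intrinsics, pixels), "k1" (the pictures are not rectified: a ray, as slopes to the right and down, at radius r is drawn at 1 + k1 r^2 times it, then the intrinsics apply), "rvec" (rotation vector, rad) and "tvec" (3), from world to camera coordinates, as OpenCV has them; the wrist camera has in their place "tool_from_camera" (4x4, takes a point from camera to tool coordinates, whose origin is the TCP and whose axes are the flange's). Camera axes: x right, y down, z forward; pixel columns grow to the right and rows downward; lengths in m; the calibration is good to about 2 mm. A picture is of the moment at which its call begins: read the wrist's pose just before it. camera_model takes no time and is no camera call.
- env.finish_job(): hands the job in; it is judged then, once.
The state is a dict: "t": time; "joint_positions": joint angles; "joint_vel": joint speeds; "joint_efforts": joint torques, N m; "eef_pos": TCP position; "tool_rot": TCP orientation; "force": force on the tool from outside, world axes, zero at the start; "moment": the same for the moment, N m; "finger_gap": finger opening in m; "gripper_force": force on a finger pad.
Only numpy, scipy, OpenCV 4.12 (cv2) and the standard library are available. Lean on these libraries where they do the work, as an engineer would, in place of code of your own. Each camera call takes 0.05 s, during which the arm holds its last target. There are 200 camera calls.

## Task

Draw the blower's cover plate down onto its seat with its four crank nuts, in star order and a little at a time: at least two rounds, going to the opposite nut before the neighbours, so that the plate stays nearly level all the way and never tips. Finish with the cover home all round and every nut firmly snug on the solid seat but not forced, let go, and leave the other things on the bench where they are.

Things in the scene. Friction and masses are not known exactly. Their poses are not given: they have to be found in the camera images.
- housing: Dark green cast blower housing, fixed to the bench: 205 x 205 mm, 55 mm tall, short air pipe on its +x side. Origin: centre of its underside on the bench. Its x and y axes run along its sides, z up.
- cover: Square aluminium cover plate, 180 x 180 x 10 mm, red disc in the middle 5 mm proud. Held on the housing's four studs: it cannot slide sideways but sinks and tips on a springy orange gasket (2.5 N per mm at each corner). Origin: centre of its underside, z up; it starts level, 11 mm above the housing's top.
- cover_top (a point): Centre of the cover's upper face under the red disc, 10 mm above its origin. The cover meets a solid metal seat 3.5 to 5 mm below its start height; how far is hidden, differs from time to time and must be felt at the nuts.
- nut_a: Crank nut at the cover's -x, +y corner, 55 mm from its middle in x and in y; opposite nut_c. Origin: centre of the underside of its 30 mm brass collar; z up along its axis, x along the crank to the handle. All four are alike: clockwise from above tightens and lowers the nut 4 mm per radian (steep thread); it stays where left.
- nut_a_handle (a point): Centre of nut_a's handle: an upright red peg, 14 mm in diameter, 36 mm tall, fixed on the crank 38 mm from the nut's axis, this point half-way up (40 mm above the nut's origin). The crank arm's top lies 18 mm below this point. Push or pull the peg round the nut's axis.
- nut_b: Crank nut at the cover's +x, +y corner, 55 mm from its middle in x and in y; opposite nut_d. Origin: centre of the underside of its 30 mm brass collar; z up along its axis, x along the crank to the handle. Each nut starts 0.8 to 2 mm clear of the cover.
- nut_b_handle (a point): Same point of nut_b's handle. Sideways push that turns any nut by its handle: 1.3 N when free; 3 to 4.5 N with the cover's corner drawn down about 2 mm, half a radian past first touch (enough for a first round). The reading falls a little when the push stops.
- nut_c: Crank nut at the cover's +x, -y corner, 55 mm from its middle in x and in y; opposite nut_a. Origin: centre of the underside of its 30 mm brass collar; z up along its axis, x along the crank to the handle. Torque to turn any of the nuts: 0.05 N m when free, plus about 0.013 N m per newton of its press on the cover.
- nut_c_handle (a point): Same point of nut_c's handle. On the solid seat the push at any handle rises steeply: 13 to 17 N is snug, more than 22 N is forced, under 11 N is loose. A nut can ease by some newtons when the others are tightened after it.
- nut_d: Crank nut at the cover's -x, -y corner, 55 mm from its middle in x and in y; opposite nut_b. Origin: centre of the underside of its 30 mm brass collar; z up along its axis, x along the crank to the handle. Once the cover is on its seat, the press of any nut grows by 100 to 200 N per radian.
- nut_d_handle (a point): Same point of nut_d's handle. The handles start some 70 degrees anticlockwise of pointing straight away from the cover's middle; give or take 15; about 1.4 to 2.1 rad of turning brings each home.
- spanner: loose steel open-ended spanner, 170 mm long, lying beside the housing; bystander.
- nozzle: loose brass burner nozzle, 44 mm wide and 50 mm tall, standing beside the housing; bystander.
- washer: loose steel ring, 42 mm wide and 6 mm thick, lying beside the housing; bystander.
- tumbler: green glass tumbler, 76 mm wide and 100 mm tall, standing to the robot's right; bystander.
- paperweight: round red glass paperweight, 74 mm wide and 58 mm tall, to the robot's right; bystander.
- wood_block: wooden shaping block, 100 mm wide and 60 mm tall with a handle of 130 mm, to the robot's left; bystander.
- jacks: steel glassblower's jacks (large tweezers), 230 mm long and 20 mm tall, lying to the robot's left; bystander.

How it is judged:
By the outcome, as a careful person would: the job done as asked, in the order asked, and still so for the second after the job is handed in, with the robot touching nothing.
It also fails if it takes over 72 s, if anything falls off the work surface, if the arm or the gripper's body presses on something with over 40 N, if the wrist force passes 120 N, or if a joint passes its speed limit or range.

## Working session

There is one attempt and no reset: what is moved stays moved. The work goes in short steps, Python scripts to look and compute and a shell command to move; the robot and the scene stay as the last step left them, time stands still between calls to the robot, and variables do not carry over. Pictures are saved under pics/ and viewed, at most 10 in all, crops included, and the job is handed in when it is done.

```bash
mkdir -p pics; python3 - <<'E'
from plant import env
import cv2
for n in("scene","side"):
    cv2.imwrite(f"pics/{n}0.png",env.read_camera(n))
    m=env.camera_model(n);print(n,m)
print(env.observe(),env.tcp_to_grasp)
print(env.camera_model("wrist"))
E
```

```text
scene {'camera_matrix': array([[427.1747282 ,   0.        , 323.74619368],
       [  0.        , 427.1747282 , 191.30624889],
       [  0.        ,   0.        ,   1.        ]]), 'k1': -0.05660843212573785, 'rvec': array([ 2.06772338,  1.328166  , -0.50507041]), 'tvec': array([-0.25479376, -0.30419458,  1.5947765 ])}
side {'camera_matrix': array([[369.82746258,   0.        , 313.9721284 ],
       [  0.        , 369.82746258, 195.90569462],
       [  0.        ,   0.        ,   1.        ]]), 'k1': -0.05113765963340507, 'rvec': array([ 2.25025862, -0.15503255,  0.07725868]), 'tvec': array([-0.52710776,  0.13106156,  1.09034882])}
{'t': 0.1, 'joint_positions': array([ 5.63513011e+01,  1.18814631e+01,  8.83991533e+01, -3.77582750e-04,
        7.98414968e+01, -8.62439974e+00]), 'joint_vel': array([ 0.08992259, -0.11002248, -0.26053223, -0.13971915,  0.04569486,
        0.00247437]), 'joint_efforts': array([-5.07206259e-04, -3.84096551e+01, -2.92548251e+01, -7.95264918e-05,
        4.83567885e-03,  4.87331604e-06]), 'eef_pos': array([0.24282238, 0.52036772, 0.20090015]), 'tool_rot': array([-1.79879212e+02, -1.79443218e-02,  1.54975749e+02]), 'force': array([ 0.72810887, -0.41624111,  0.20857265]), 'moment': array([0.03975176, 0.01297187, 0.05586633]), 'gripper_force': 0.0, 'finger_gap': 0.08539797974720857} 0.0187
{'camera_matrix': array([[358.38795297,   0.        , 321.50583376],
       [  0.        , 358.38795297, 194.5541129 ],
       [  0.        ,   0.        ,   1.        ]]), 'k1': -0.06592271573564343, 'tool_from_camera': array([[ 1.28837437e-03, -9.58179835e-01, -2.86163841e-01,
         7.29792735e-02],
       [ 9.99998639e-01,  1.52951637e-03, -6.19152743e-04,
         1.37691208e-03],
       [ 1.03095195e-03, -2.86162654e-01,  9.58180501e-01,
        -1.73314342e-01],
       [ 0.00000000e+00,  0.00000000e+00,  0.00000000e+00,
         1.00000000e+00]])}
```

View pics/scene0.png

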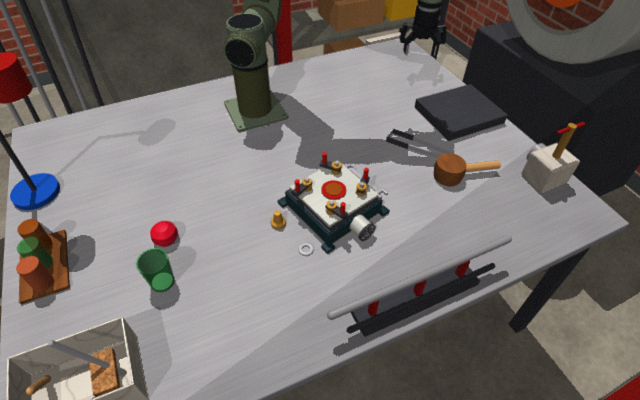

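View pics/side0.png

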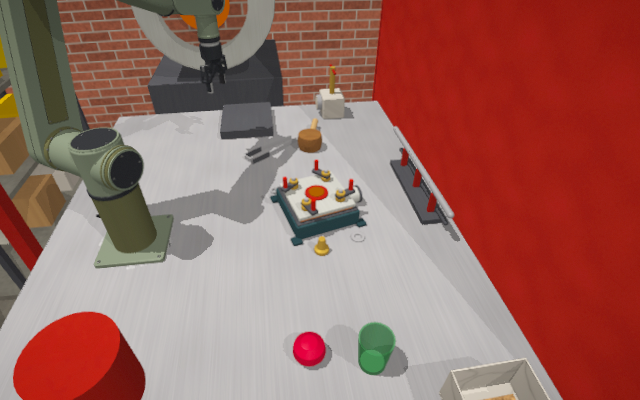

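Both views show the housing with four red pegs. In the scene view they are near (324,158), (365,173), (343,209) and (297,186); in the side view near (285,184), (317,165), (351,187) and (313,206). The red disc is in the middle.

```bash
cat > h.py <<'E'
import numpy as np,cv2
from plant import env
from scipy.spatial.transform import Rotation as R
def ray(n,px,wp=None):
    m=env.camera_model(n);K=m['camera_matrix']
    p=cv2.undistortPoints(np.array([[px]],float),K,np.array([m['k1'],0,0,0]),None,None,None) if 0 else None
    d=np.array([(px[0]-K[0,2])/K[0,0],(px[1]-K[1,2])/K[1,1]]);u=d.copy()
    for _ in range(20):u=d/(1+m['k1']*(u@u))
    v=np.r_[u,1]
    if n=='wrist':
        pos,rot=wp;T=m['tool_from_camera'];Rt=R.from_euler('xyz',rot,degrees=True).as_matrix()
        return pos+Rt@T[:3,3],Rt@T[:3,:3]@v
    Rm=cv2.Rodrigues(m['rvec'])[0];return -Rm.T@m['tvec'],Rm.T@v
def onz(n,px,z,wp=None):
    o,d=ray(n,px,wp);return o+d*(z-o[2])/d[2]
def tri(r):
    A=0;b=0
    for o,d in r:
        d=d/np.linalg.norm(d);P=np.eye(3)-np.outer(d,d);A=A+P;b=b+P@o
    return np.linalg.solve(A,b)
def red(im,box,amin=15):
    h=cv2.cvtColor(im,cv2.COLOR_BGR2HSV)
    m=(((h[...,0]<6)|(h[...,0]>172))&(h[...,1]>150)&(h[...,2]>80)).astype(np.uint8)
    x0,y0,x1,y1=box;k=np.zeros_like(m);k[y0:y1,x0:x1]=m[y0:y1,x0:x1]
    n,l,s,c=cv2.connectedComponentsWithStats(k)
    return [(c[i].round(1),s[i].tolist()) for i in range(1,n) if s[i,4]>=amin]
E
python3 - <<'E'
from h import *
B={"scene":(280,140,390,245),"side":(265,150,370,240)}
out={}
for n in B:
    im=cv2.imread(f"pics/{n}0.png")
    x0,y0,x1,y1=B[n]
    cv2.imwrite(f"pics/{n}c.png",cv2.resize(im[y0:y1,x0:x1],None,fx=5.5,fy=5.5,interpolation=2))
    for c,s in red(im,B[n],6):
        print(n,c,s,onz(n,c,.0805 if s[2]>s[3] else .1175).round(4))
E
```

```text
scene [324.1 157.3] [322, 152, 5, 12, 48] [0.4562 0.0688 0.1175]
scene [365.4 173.2] [363, 168, 5, 12, 44] [0.5637 0.1476 0.1175]
scene [296.9 184.9] [295, 180, 5, 11, 41] [ 0.5269 -0.0464  0.1175]
scene [333.7 190.3] [322, 181, 24, 18, 184] [0.556  0.053  0.0805]
scene [342.2 207.9] [340, 202, 5, 12, 50] [0.6524 0.03   0.1175]
side [316.  164.5] [315, 160, 3, 10, 30] [0.5594 0.1493 0.1175]
side [284.8 182.1] [283, 177, 5, 11, 37] [0.4524 0.0689 0.1175]
side [350.6 184.5] [349, 179, 4, 11, 39] [0.6472 0.0303 0.1175]
side [315.5 197.3] [306, 186, 22, 25, 147] [ 0.5342 -0.0154  0.1175]
```

View pics/scenec.png

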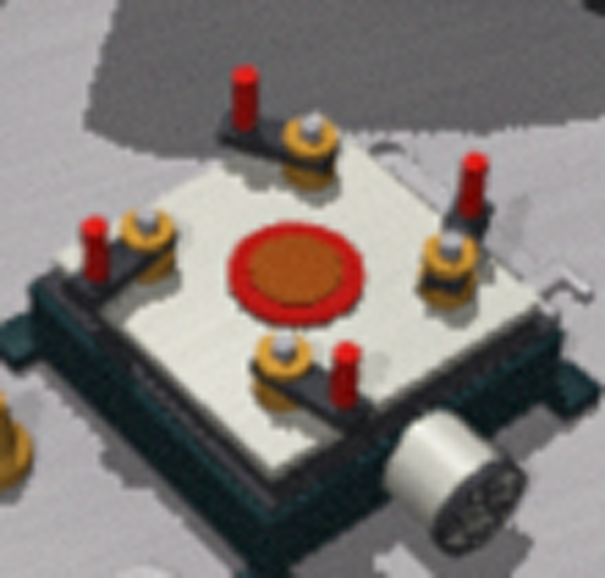

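The crop shows the four cranks with their red pegs outside the nuts, the pipe at the lower right, and the spanner ends behind the housing at upper right. I'll move above it and look with the wrist camera.

```bash
python3 -m inch '[{"slide":[0,0,0.3],"rot":[0,0,0],"claw":0.3},{"slide":[0.6,-0.8,0.3],"rot":[0,0,-0.5],"claw":0.3},{"slide":[1,-1,0.3],"rot":[0,0,-1],"claw":0.3},{"slide":[1,-1,0.3],"rot":[0,0,-1],"claw":0.3},{"slide":[1,-1,0.3],"rot":[0,0,-1],"claw":0.3},{"slide":[1,-1,0.3],"rot":[0,0,-1],"claw":0.3},{"slide":[1,-1,0.3],"rot":[0,0,-1],"claw":0.3},{"slide":[1,-1,0.3],"rot":[0,0,-1],"claw":0.3},{"slide":[1,-1,0.3],"rot":[0,0,-1],"claw":0.3},{"slide":[1,-1,0.3],"rot":[0,0,-1],"claw":0.3}]'
python3 -m inch '[{"slide":[0.2,-0.87,0],"rot":[0,0,0],"claw":0.3},{"slide":[0.2,-0.87,0],"rot":[0,0,0],"claw":0.3},{"slide":[0.2,-0.87,0],"rot":[0,0,0],"claw":0.3},{"slide":[0.2,-0.87,0],"rot":[0,0,0],"claw":0.3},{"slide":[0.2,-0.87,0],"rot":[0,0,0],"claw":0.3},{"slide":[0.2,-0.87,0],"rot":[0,0,0],"claw":0.3},{"slide":[0.2,-0.87,0],"rot":[0,0,0],"claw":0.3}]'
python3 - <<'E'
from h import *
s=env.observe();wp=(s['eef_pos'],s['tool_rot']);print(wp,s['force'])
im=env.read_camera("wrist");cv2.imwrite("pics/w1.png",im);np.save("w1.npy",np.r_[wp[0],wp[1]])
for c,st in red(im,(0,0,640,400),40):print(c,st,onz('wrist',c,.0805 if st[2]>100 else .1175,wp).round(4))
E
```

```text
t: 0.93
eef_pos: [0.496, 0.2674, 0.2768]
tool_rot: [180.0, 0.1, 94.5]
force: [-0.2, 0.2, -0.3]
finger_gap: 0.0297
gripper_force: 0.0
t: 1.52
eef_pos: [0.5436, 0.0495, 0.2762]
tool_rot: [-179.9, 0.1, 94.6]
force: [0.4, 1.3, 0.2]
finger_gap: 0.0301
gripper_force: 0.0
(array([0.54361252, 0.04951555, 0.27619505]), array([-1.79928943e+02,  6.74478923e-02,  9.46416703e+01])) [0.40840449 1.2595965  0.23660637]
[354.3  54. ] [346, 46, 17, 17, 214] [0.564  0.1542 0.1175]
[328.  152.4] [294, 119, 69, 67, 1835] [0.5487 0.0656 0.1175]
[224.2 139. ] [217, 132, 15, 15, 176] [0.4514 0.0704 0.1175]
[632.3 205.5] [621, 168, 19, 63, 504] [0.8668 0.0388 0.1175]
[436.  196.2] [430, 192, 13, 10, 85] [0.6574 0.0316 0.1175]
[613.3 338.2] [572, 233, 68, 167, 5193] [ 0.9039 -0.1239  0.1175]
[295.5 263.2] [290, 258, 12, 12, 114] [ 0.5254 -0.0517  0.1175]
```

View pics/w1.png

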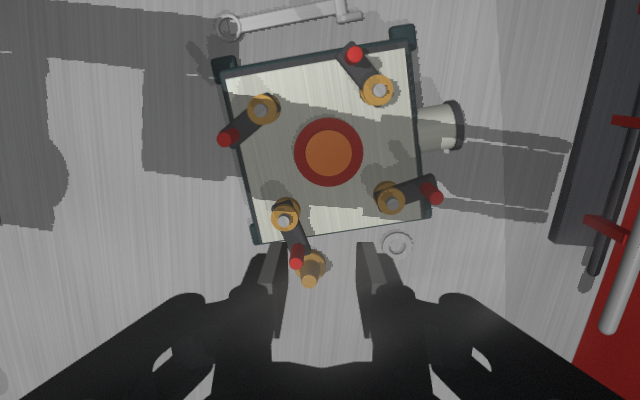

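The wrist view shows the cover turned about 8° anticlockwise. Nut axes are near a (262,109), b (379,90), c (391,203) and d (285,219); pegs are at (227,138), (355,54), (436,196) and (296,263). The nozzle is below d, the washer near (397,243), and the spanner behind.

```bash
python3 - <<'E'
from h import *
w=np.load("w1.npy");wp=(w[:3],w[3:])
im=cv2.imread("pics/w1.png");h=cv2.cvtColor(im,cv2.COLOR_BGR2HSV)
m=cv2.inRange(h,(8,110,80),(28,255,255))
m[230:]=0
n,l,s,c=cv2.connectedComponentsWithStats(m)
for i in range(1,n):
    if s[i,4]>60: print('brass',c[i].round(1),s[i])
print('disc',onz('wrist',(328.5,152.5),.081,wp).round(4))
st=[(262.5,109),(379.5,90),(392,203),(285,220.5)]
sq=np.array([[-1,1],[1,1],[1,-1],[-1,-1]])*.055
for z in(.085,.09,.095,.1,.105,.11):
    P=np.array([onz('wrist',p,z,wp)[:2] for p in st]);C=P.mean(0)
    zc=(sq[:,0]+1j*sq[:,1]);pc=(P-C)[:,0]+1j*(P-C)[:,1];k=(np.conj(zc)*pc).sum()/(abs(zc)**2).sum()
    print(z,C.round(4),abs(k).round(4),np.degrees(np.angle(k)).round(2),(abs(pc-k*zc)*1e3).round(1))
pw=[(227,139),(354.3,54),(436,196.2),(295.5,263.2)]
ps=[(324.1,157.3),(365.4,173.2),(342.2,207.9),(296.9,184.9)]
pd=[(284.8,182.1),(316,164.5),(350.6,184.5),None]
for a,b,d in zip(pw,ps,pd):
    r=[ray('wrist',a,wp),ray('scene',b)]+([ray('side',d)] if d else [])
    print('peg',tri(r).round(4), [onz('wrist',a,z,wp)[:2].round(4) for z in (.1175,.1355)])
E
```

```text
brass [376.1  90.2] [360  75  33  31 599]
brass [262.8 109.3] [247  94  33  31 542]
brass [328.2 152.6] [ 305  130   47   46 1681]
brass [389.5 197.8] [376 183  29  32 469]
brass [285.6 215.7] [271 200  29  30 449]
disc [0.5503 0.0591 0.081 ]
0.085 [0.552  0.0542] 1.0735 13.98 [1.  0.4 0.7 1.2]
0.09 [0.5518 0.0552] 1.0588 13.98 [1.  0.3 0.7 1.2]
0.095 [0.5516 0.0561] 1.044 13.98 [1.  0.3 0.7 1.1]
0.1 [0.5515 0.0571] 1.0293 13.98 [0.9 0.3 0.7 1.1]
0.105 [0.5513 0.058 ] 1.0146 13.98 [0.9 0.3 0.7 1.1]
0.11 [0.5511 0.059 ] 0.9999 13.98 [0.9 0.3 0.7 1.1]
peg [0.4532 0.0704 0.1154] [array([0.454 , 0.0706]), array([0.4586, 0.0734])]
peg [0.5616 0.1523 0.1147] [array([0.564 , 0.1542]), array([0.5626, 0.1526])]
peg [0.6522 0.0313 0.1175] [array([0.6574, 0.0316]), array([0.6509, 0.0366])]
peg [ 0.527  -0.0484  0.1201] [array([ 0.5254, -0.0517]), array([ 0.5261, -0.0422])]
```

```bash
cat >> h.py <<'E'
C0=np.array([.551,.059]);Y=14
OUT=dict(a=149,b=59,c=-31,d=239)
def rot2(a,v):
    a=np.radians(a);return np.array([v[0]*np.cos(a)-v[1]*np.sin(a),v[0]*np.sin(a)+v[1]*np.cos(a)])
NUT={k:C0+rot2(v,(.07778,0)) for k,v in OUT.items()}
def tcp(n,phi,lead): return NUT[n]+rot2(phi,(.038,-lead))
def here(n,lead=.008):
    s=env.observe();d=s['eef_pos'][:2]-NUT[n];r=np.hypot(*d)
    ang=np.degrees(np.arctan2(d[1],d[0]))
    phi=ang+np.degrees(np.arcsin(lead/max(r,lead)))   # crank angle if trailing pad touches
    f=s['force'];t=rot2(phi,(0,-1));rr=rot2(phi,(1,0))
    print(n,'t',round(s['t'],2),'pos',s['eef_pos'].round(4),'yaw',s['tool_rot'][2].round(1),'q6',s['joint_positions'][5].round(),'r',r.round(4),'phi',phi.round(1),'push',round(-(f[:2]@t),2),'rad',round(f[:2]@rr,2),'fz',f[2].round(2))
def rows(n,p0,p1,step,cmd,lead=.008,z=0.106,zslope=0):
    # cmd=(x,y,z,yaw) commanded now
    N=int(round(abs(p1-p0)/step))
    for k in range(1,N+1):
        p=p0+(p1-p0)*k/N;q=tcp(n,p,lead);
        dy=(p-cmd[3]+90)%180-90
        print([*((q-np.array(cmd[:2]))/.25).round(3),round((z-cmd[2])/.25,3)],round(dy/60,3),round(p,1))
E
python3 -c "
from h import *
for k in NUT: print(k,NUT[k].round(4))
here('a')"
python3 -m inch '[{"slide":[-0.35,0.08,-0.3],"rot":[0,0,-0.87],"claw":0.3},{"slide":[-0.35,0.08,-0.45],"rot":[0,0,-0.87],"claw":0.3},{"slide":[-0.35,0.08,-0.45],"rot":[0,0,-0.87],"claw":0.3},{"slide":[-0.35,0.08,-0.45],"rot":[0,0,-0.87],"claw":0.3},{"slide":[-0.35,0.08,-0.45],"rot":[0,0,-0.87],"claw":0.3},{"slide":[-0.35,0.08,-0.45],"rot":[0,0,-0.87],"claw":0.3},{"slide":[-0.35,0.08,-0.45],"rot":[0,0,-0.87],"claw":0.3},{"slide":[-0.35,0.08,-0.45],"rot":[0,0,-0.87],"claw":0.3},{"slide":[-0.35,0.08,-0.45],"rot":[0,0,-0.87],"claw":0.3},{"slide":[-0.35,0.08,-0.45],"rot":[0,0,-0.87],"claw":0.3}]' 100
python3 - <<'E'
from h import *
here('a')
s=env.observe();wp=(s['eef_pos'],s['tool_rot'])
im=env.read_camera("wrist");cv2.imwrite("pics/w2.png",im)
for c,st in red(im,(0,0,640,400),40):print(c,st,onz('wrist',c,.1175,wp).round(4),onz('wrist',c,.1355,wp).round(4))
E
```

```text
a [0.4843 0.0991]
b [0.5911 0.1257]
c [0.6177 0.0189]
d [ 0.5109 -0.0077]
a t 1.57 pos [0.5432 0.0517 0.2762] yaw 94.8 q6 -8.0 r 0.0755 phi -32.7 push -0.58 rad -0.4 fz 0.02
t: 2.4
eef_pos: [0.4553, 0.0747, 0.1643]
tool_rot: [-180.0, 0.0, 42.9]
force: [0.4, 0.2, 0.7]
finger_gap: 0.03
gripper_force: 0.0
a t 2.4 pos [0.4553 0.0747 0.1643] yaw 42.9 q6 46.0 r 0.038 phi -127.8 push 0.17 rad -0.38 fz 0.66
[620.8  13.8] [611, 2, 21, 25, 395] [0.6643 0.027  0.1175] [0.6516 0.035  0.1355]
[428.9 108.3] [380, 59, 101, 102, 4304] [0.5448 0.0702 0.1175] [0.5419 0.0747 0.1355]
[325.2 210.8] [314, 193, 22, 35, 593] [0.4544 0.0713 0.1175] [0.4589 0.0757 0.1355]
```

View pics/w2.png

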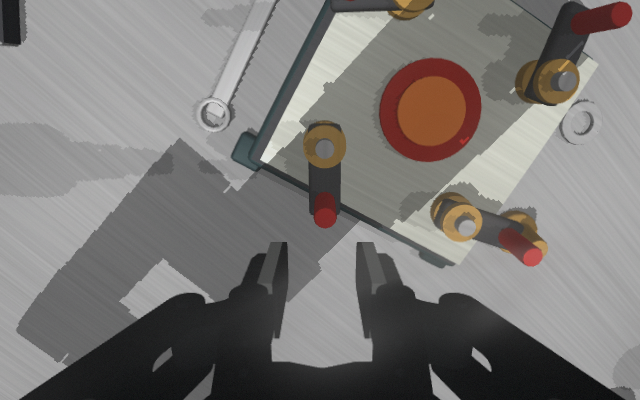

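The peg lies centred between the pads in column, at (325,211), so the estimate holds. Next I go down and compute the arc.

```bash
python3 -m inch '[{"slide":[-0.003,-0.006,-0.12],"rot":[0,0,0],"claw":0.3},{"slide":[-0.003,-0.006,-0.234],"rot":[0,0,0],"claw":0.3},{"slide":[-0.003,-0.006,-0.234],"rot":[0,0,0],"claw":0.3},{"slide":[-0.003,-0.006,-0.234],"rot":[0,0,0],"claw":0.3}]' 
python3 -c "
from h import *
here('a')
rows('a',224,160,4,(.4548,.072,.106,42.8))"
```

```text
t: 2.78
eef_pos: [0.4531, 0.0724, 0.1047]
tool_rot: [-179.8, 0.2, 42.8]
force: [0.4, -1.3, 0.4]
finger_gap: 0.03
gripper_force: 0.0
a t 2.78 pos [0.4531 0.0724 0.1047] yaw 42.8 q6 45.0 r 0.041 phi -128.2 push 1.09 rad 0.81 fz 0.36
[np.float64(-0.019), np.float64(0.035), 0.0] -0.047 220.0
[np.float64(-0.024), np.float64(0.045), 0.0] -0.113 216.0
[np.float64(-0.028), np.float64(0.055), 0.0] -0.18 212.0
[np.float64(-0.031), np.float64(0.065), 0.0] -0.247 208.0
[np.float64(-0.034), np.float64(0.076), 0.0] -0.313 204.0
[np.float64(-0.036), np.float64(0.086), 0.0] -0.38 200.0
[np.float64(-0.037), np.float64(0.097), 0.0] -0.447 196.0
[np.float64(-0.037), np.float64(0.108), 0.0] -0.513 192.0
[np.float64(-0.037), np.float64(0.119), 0.0] -0.58 188.0
[np.float64(-0.036), np.float64(0.13), 0.0] -0.647 184.0
[np.float64(-0.034), np.float64(0.14), 0.0] -0.713 180.0
[np.float64(-0.031), np.float64(0.151), 0.0] -0.78 176.0
[np.float64(-0.028), np.float64(0.161), 0.0] -0.847 172.0
[np.float64(-0.024), np.float64(0.171), 0.0] -0.913 168.0
[np.float64(-0.019), np.float64(0.181), 0.0] -0.98 164.0
[np.float64(-0.014), np.float64(0.19), 0.0] -1.047 160.0
```

```bash
python3 -m inch '[{"slide":[-0.019,0.035,0],"rot":[0,0,-0.047],"claw":0.3},{"slide":[-0.024,0.045,0],"rot":[0,0,-0.113],"claw":0.3},{"slide":[-0.028,0.055,0],"rot":[0,0,-0.18],"claw":0.3},{"slide":[-0.031,0.065,0],"rot":[0,0,-0.247],"claw":0.3},{"slide":[-0.034,0.076,0],"rot":[0,0,-0.313],"claw":0.3}]' >/dev/null; python3 -c "
from h import *
here('a')"
python3 -m inch '[{"slide":[-0.002,0.010,0],"rot":[0,0,-0.067],"claw":0.3},{"slide":[-0.003,0.021,0],"rot":[0,0,-0.134],"claw":0.3}]' >/dev/null; python3 -c "
from h import *
here('a')"
python3 -m inch '[{"slide":[0,0.011,0],"rot":[0,0,-0.066],"claw":0.3},{"slide":[0,0.022,0],"rot":[0,0,-0.133],"claw":0.3},{"slide":[0,0.022,0],"rot":[0,0,-0.133],"claw":0.3}]' ; python3 -c "
from h import *
here('a')"
```

```text
a t 3.2 pos [0.4483 0.0913 0.1084] yaw 23.8 q6 67.0 r 0.0368 phi -155.3 push -0.3 rad -0.32 fz 1.09
a t 3.37 pos [0.4476 0.0966 0.1084] yaw 15.8 q6 76.0 r 0.0368 phi -163.6 push -0.37 rad 0.65 fz -0.47
t: 3.62
eef_pos: [0.4476, 0.1023, 0.1083]
tool_rot: [180.0, -0.2, 8.0]
force: [-0.7, 0.1, 0.8]
finger_gap: 0.03
gripper_force: 0.0
a t 3.62 pos [0.4476 0.1023 0.1083] yaw 8.0 q6 84.0 r 0.0369 phi 187.4 push -0.16 rad 0.72 fz 0.76
```

```bash
python3 - <<'E'
from h import *
s=env.observe();wp=(s['eef_pos'],s['tool_rot'])
im=env.read_camera("wrist");cv2.imwrite("pics/w3.png",im)
for c,st in red(im,(0,0,640,400),40):print(c,st,onz('wrist',c,.1175,wp).round(4),onz('wrist',c,.1355,wp).round(4))
here('a')
E
```

```text
[428.2  59.6] [364, 0, 135, 115, 6048] [0.5388 0.0692 0.1175] [0.5367 0.074  0.1355]
[623.8 134. ] [608, 126, 32, 16, 308] [ 0.5218 -0.033   0.1175] [ 0.5216 -0.017   0.1355]
[381.1 214.6] [375, 212, 13, 7, 42] [0.4654 0.0765 0.1175] [0.4713 0.0806 0.1355]
a t 3.67 pos [0.4474 0.1021 0.108 ] yaw 8.1 q6 84.0 r 0.0371 phi 187.8 push 0.09 rad 0.22 fz -0.24
```

View pics/w3.png

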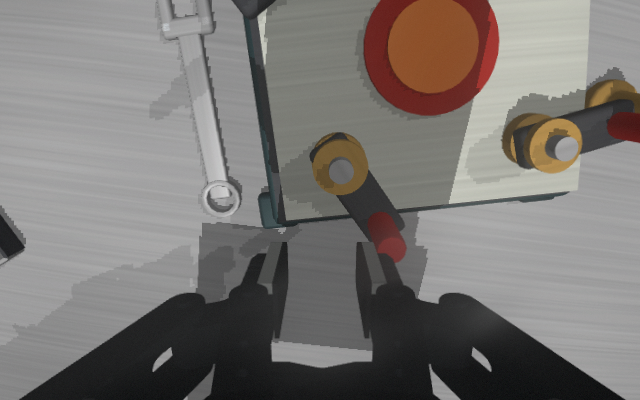

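```bash
python3 - <<'E'
from h import *
s=env.observe();wp=(s['eef_pos'],s['tool_rot'])
for p,z in [((342,171),.11),((380,203),.1),((397,253),.1355),((395,245),.1355)]: print(p,(onz('wrist',p,z,wp)-0).round(4))
d=onz('wrist',(395,245),.1355,wp)[:2]-NUT['a'];print(np.degrees(np.arctan2(d[1],d[0]))%360,np.hypot(*d))
im=env.read_camera("side");cv2.imwrite("pics/s3.png",cv2.resize(im[120:260,230:390],None,fx=4.2,fy=4.2,interpolation=2))
E
```

```text
(342, 171) [0.4825 0.098  0.11  ]
(380, 203) [0.466  0.0742 0.1   ]
(397, 253) [0.4544 0.0699 0.1355]
(395, 245) [0.4581 0.0716 0.1355]
226.3095227837489 0.03801312653218746
```

View pics/s3.png

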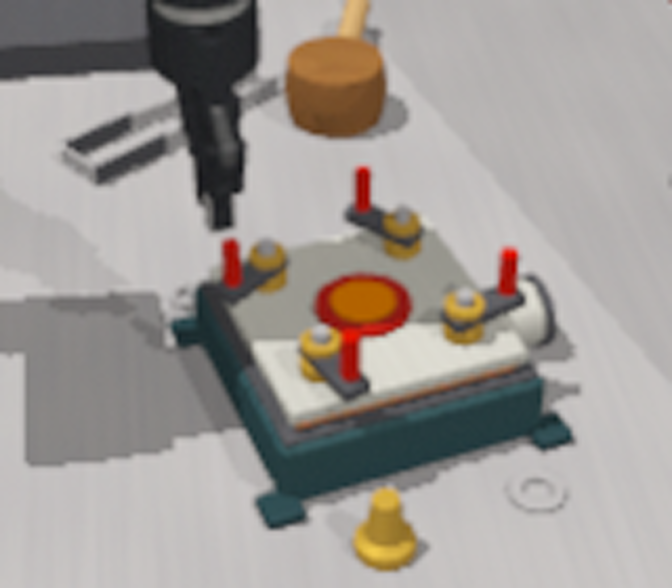

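```bash
python3 - <<'E'
from h import *
s=env.observe()
def proj(n,P):
    m=env.camera_model(n);p=cv2.Rodrigues(m['rvec'])[0]@P+m['tvec'];u=p[:2]/p[2];u=u*(1+m['k1']*u@u);K=m['camera_matrix'];return (K[:2,:2]@u+K[:2,2])
B={"scene":(270,120),"side":(230,120)}
p=s['eef_pos']
for n in B:
    for dz in(0,.02,.04):
        for P in (p+[0,.015,dz],p+[0,-.015,dz]):
            q=proj(n,P);print(n,dz,q.round(1),((q-B[n])*4.2).round())
print(s['tool_rot'],s['joint_positions'].round(1))
im=env.read_camera("scene");cv2.imwrite("pics/sc3.png",cv2.resize(im[120:260,270:430],None,fx=4.2,fy=4.2,interpolation=2))
E
```

```text
scene 0 [337.4 153.4] [283. 140.]
scene 0 [328.3 156.2] [245. 152.]
scene 0.02 [337.6 148.4] [284. 119.]
scene 0.02 [328.5 151.1] [245. 131.]
scene 0.04 [337.9 143.2] [285.  97.]
scene 0.04 [328.6 146. ] [246. 109.]
side 0 [282.1 175.6] [219. 234.]
side 0 [282.8 181.3] [222. 257.]
side 0.02 [281.7 170.4] [217. 212.]
side 0.02 [282.4 176. ] [220. 235.]
side 0.04 [281.4 165.1] [216. 189.]
side 0.04 [282.1 170.7] [219. 213.]
[ 1.79980293e+02 -1.75531581e-01  8.11227173e+00] [  2.    3.5 109.8  -0.   66.5  83.9]
```

View pics/sc3.png

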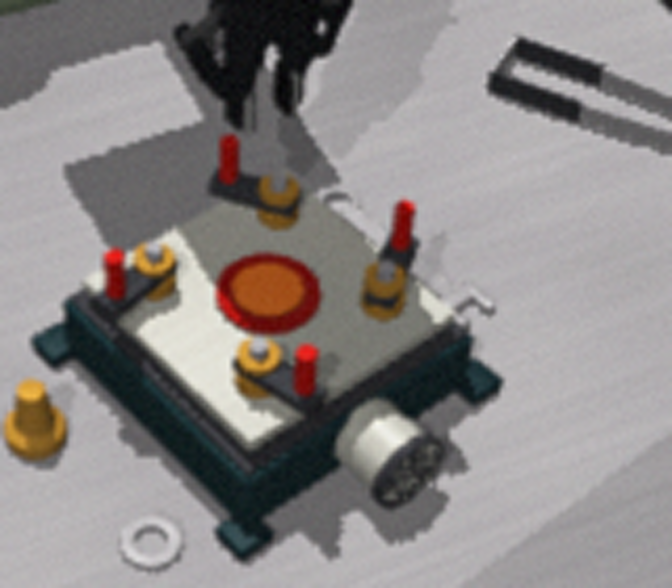

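Both outside views show the finger tips about 25 mm higher than the TCP position, just over the peg tops, and the peg has not moved. I'll go back and come lower: TCP z ≈ 0.084, still above the cover.

```bash
python3 -m inch '[{"slide":[0.03,-0.05,0.12],"rot":[0,0,0.1],"claw":0.3},{"slide":[0.03,-0.122,0.12],"rot":[0,0,0.6],"claw":0.3},{"slide":[0.03,-0.122,0.12],"rot":[0,0,0.6],"claw":0.3},{"slide":[0.03,-0.122,0.12],"rot":[0,0,0.6],"claw":0.3},{"slide":[0.03,-0.122,0.12],"rot":[0,0,0.6],"claw":0.3},{"slide":[0.03,-0.122,0.06],"rot":[0,0,0.6],"claw":0.3},{"slide":[0.03,-0.122,0],"rot":[0,0,0.6],"claw":0.3},{"slide":[0.03,-0.122,-0.05],"rot":[0,0,0.6],"claw":0.3},{"slide":[0.03,-0.122,-0.096],"rot":[0,0,0.6],"claw":0.3},{"slide":[0.03,-0.122,-0.096],"rot":[0,0,0.6],"claw":0.3}]'; python3 - <<'E'
from h import *
here('a')
im=env.read_camera("scene")[120:260,270:430];im2=env.read_camera("side")[120:260,230:390]
cv2.imwrite("pics/p4.png",np.hstack([cv2.resize(i,None,fx=2.5,fy=2.5,interpolation=2) for i in(im,im2)]))
here('a')
rows('a',224,180,4,(.4548,.0715,.084,44),z=.084)
E
```

```text
t: 4.6
eef_pos: [0.4513, 0.0711, 0.0801]
tool_rot: [-179.8, 0.2, 44.0]
force: [0.0, -0.4, -0.2]
finger_gap: 0.0299
gripper_force: 0.0
a t 4.6 pos [0.4513 0.0711 0.0801] yaw 44.0 q6 44.0 r 0.0433 phi -129.1 push 0.29 rad 0.31 fz -0.19
a t 4.7 pos [0.4532 0.0711 0.0821] yaw 44.0 q6 44.0 r 0.0418 phi -127.1 push 0.47 rad 0.23 fz -0.67
[np.float64(-0.019), np.float64(0.037), 0.0] -0.067 220.0
[np.float64(-0.024), np.float64(0.047), 0.0] -0.133 216.0
[np.float64(-0.028), np.float64(0.057), 0.0] -0.2 212.0
[np.float64(-0.031), np.float64(0.067), 0.0] -0.267 208.0
[np.float64(-0.034), np.float64(0.078), 0.0] -0.333 204.0
[np.float64(-0.036), np.float64(0.088), 0.0] -0.4 200.0
[np.float64(-0.037), np.float64(0.099), 0.0] -0.467 196.0
[np.float64(-0.037), np.float64(0.11), 0.0] -0.533 192.0
[np.float64(-0.037), np.float64(0.121), 0.0] -0.6 188.0
[np.float64(-0.036), np.float64(0.132), 0.0] -0.667 184.0
[np.float64(-0.034), np.float64(0.142), 0.0] -0.733 180.0
```

View pics/p4.png

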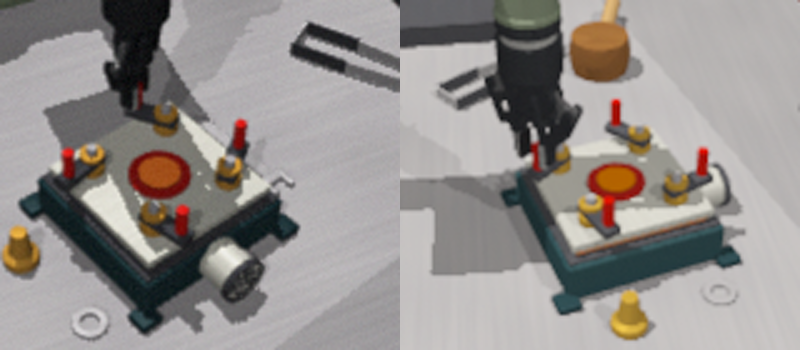

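The peg now stands between the fingers in both views. Push.

```bash
python3 -m inch '[{"slide":[-0.015,0.037,0],"rot":[0,0,-0.067],"claw":0.3},{"slide":[-0.02,0.047,0],"rot":[0,0,-0.133],"claw":0.3},{"slide":[-0.024,0.057,0],"rot":[0,0,-0.2],"claw":0.3},{"slide":[-0.027,0.067,0],"rot":[0,0,-0.267],"claw":0.3},{"slide":[-0.03,0.078,0],"rot":[0,0,-0.333],"claw":0.3},{"slide":[-0.03,0.078,0],"rot":[0,0,-0.333],"claw":0.3}]' >/dev/null; python3 -c "
from h import *
here('a')"
python3 -m inch '[{"slide":[-0.002,0.010,0],"rot":[0,0,-0.067],"claw":0.3},{"slide":[-0.003,0.021,0],"rot":[0,0,-0.134],"claw":0.3}]' >/dev/null; python3 -c "
from h import *
here('a')
for c,s in red(env.read_camera('scene'),(280,130,390,245),6): print(c,s,onz('scene',c,.1155).round(4))"
```

```text
a t 5.2 pos [0.4469 0.0907 0.0833] yaw 24.0 q6 67.0 r 0.0384 phi -155.4 push 0.81 rad 0.55 fz -1.0
a t 5.37 pos [0.4463 0.0954 0.0831] yaw 15.9 q6 75.0 r 0.0382 phi -162.4 push 2.49 rad -0.44 fz -1.35
[365.4 173.5] [363, 168, 5, 12, 43] [0.5631 0.1481 0.1155]
[297.  184.7] [295, 179, 5, 12, 45] [ 0.5246 -0.0451  0.1155]
[333.5 190.4] [322, 181, 24, 18, 171] [0.585  0.0372 0.1155]
[342.3 207.6] [340, 202, 6, 12, 54] [0.65   0.0315 0.1155]
```

```bash
printf 'import sys\nfrom h import *\nhere(sys.argv[1])\n' > r.py
python3 -m inch '[{"slide":[0,0.011,0],"rot":[0,0,-0.066],"claw":0.3},{"slide":[0,0.022,0],"rot":[0,0,-0.133],"claw":0.3}]' >/dev/null; python3 r.py a
python3 -m inch '[{"slide":[0.001,0.011,0],"rot":[0,0,-0.066],"claw":0.3},{"slide":[0.001,0.011,0],"rot":[0,0,-0.066],"claw":0.3}]' >/dev/null; python3 r.py a
```

```text
a t 5.58 pos [0.446  0.1008 0.0828] yaw 8.0 q6 84.0 r 0.0383 phi 189.4 push 2.45 rad -2.07 fz -1.16
a t 5.75 pos [0.446  0.1039 0.0826] yaw 4.1 q6 88.0 r 0.0387 phi 184.7 push 1.75 rad -0.6 fz -0.57
```

```bash

python3 -m inch '[{"slide":[0.001,0.010,0],"rot":[0,0,-0.066],"claw":0.3}]' >/dev/null; python3 r.py a
python3 -m inch '[{"slide":[0.002,0.011,0],"rot":[0,0,-0.066],"claw":0.3}]' >/dev/null; python3 r.py a
python3 -m inch '[{"slide":[0,0,0],"rot":[0,0,0],"claw":0.3}]' >/dev/null; python3 r.py a

```

```text
a t 5.83 pos [0.4464 0.106  0.0826] yaw 0.2 q6 92.0 r 0.0386 phi 181.7 push 2.99 rad -0.54 fz -2.44
a t 5.92 pos [0.4468 0.1087 0.0825] yaw -3.8 q6 97.0 r 0.0388 phi 177.5 push 3.5 rad -0.92 fz -0.86
a t 6.0 pos [0.4466 0.1091 0.0825] yaw -3.7 q6 97.0 r 0.039 phi 176.9 push 2.84 rad -1.76 fz -1.49
```

```bash

python3 -m inch '[{"slide":[0,-0.028,0],"rot":[0,0,0],"claw":0.3},{"slide":[0,-0.028,0.12],"rot":[0,0,0],"claw":0.3},{"slide":[0.1,-0.06,0.24],"rot":[0,0,0.1],"claw":0.3},{"slide":[0.826,-0.306,0.24],"rot":[0,0,0.41],"claw":0.3},{"slide":[0.826,-0.306,0.24],"rot":[0,0,0.41],"claw":0.3},{"slide":[0.826,-0.306,0.24],"rot":[0,0,0.41],"claw":0.3},{"slide":[0.826,-0.306,0.24],"rot":[0,0,0.41],"claw":0.3},{"slide":[0.826,-0.306,0.24],"rot":[0,0,0.41],"claw":0.3},{"slide":[0.826,-0.306,0.24],"rot":[0,0,0.41],"claw":0.3},{"slide":[0.826,-0.306,0.24],"rot":[0,0,0.41],"claw":0.3}]'; python3 - <<'E'
from h import *
s=env.observe();wp=(s['eef_pos'],s['tool_rot'])
for c,st in red(env.read_camera('wrist'),(0,0,640,400),40):print(c,st,onz('wrist',c,.1175,wp).round(4),onz('wrist',(c[0],st[1]+st[3]-8),.1355,wp).round(4))
for c,s in red(env.read_camera('scene'),(280,130,390,245),6): print(c,s,onz('scene',c,.1155).round(4))
here('c')
rows('c',25,-35,5,(.6532,.0325,.084,21),z=.084)
E
```

```text
t: 6.83
eef_pos: [0.653, 0.0321, 0.1414]
tool_rot: [-179.9, 0.0, 20.8]
force: [-0.5, -0.4, 0.0]
finger_gap: 0.0294
gripper_force: 0.0
[318.1 222.9] [305, 202, 25, 41, 799] [0.6493 0.0338 0.1175] [0.6494 0.0336 0.1355]
[ 86.6 284.4] [69, 260, 44, 44, 607] [0.5558 0.1583 0.1175] [0.5629 0.1481 0.1355]
[222.1 281.2] [198, 267, 49, 36, 595] [0.5913 0.0761 0.1175] [0.5945 0.0721 0.1355]
[365.4 173. ] [363, 168, 5, 11, 41] [0.5613 0.1491 0.1155]
[297.  184.9] [295, 180, 5, 11, 42] [ 0.5253 -0.0454  0.1155]
[326.5 192.9] [322, 184, 14, 15, 71] [0.5856 0.0159 0.1155]
[344.1 191.5] [343, 189, 3, 6, 8] [0.6005 0.0618 0.1155]
[342.1 207.9] [340, 202, 5, 12, 52] [0.6508 0.0306 0.1155]
c t 6.93 pos [0.6512 0.0332 0.1415] yaw 20.8 q6 65.0 r 0.0365 phi 35.7 push 0.42 rad -1.52 fz -0.9
[np.float64(0.012), np.float64(-0.032), 0.0] -0.017 20.0
[np.float64(0.013), np.float64(-0.046), 0.0] -0.1 15.0
[np.float64(0.013), np.float64(-0.059), 0.0] -0.183 10.0
[np.float64(0.012), np.float64(-0.073), 0.0] -0.267 5.0
[np.float64(0.01), np.float64(-0.086), 0.0] -0.35 0.0
[np.float64(0.007), np.float64(-0.099), 0.0] -0.433 -5.0
[np.float64(0.002), np.float64(-0.112), 0.0] -0.517 -10.0
[np.float64(-0.004), np.float64(-0.124), 0.0] -0.6 -15.0
[np.float64(-0.01), np.float64(-0.136), 0.0] -0.683 -20.0
[np.float64(-0.018), np.float64(-0.147), 0.0] -0.767 -25.0
[np.float64(-0.026), np.float64(-0.158), 0.0] -0.85 -30.0
[np.float64(-0.036), np.float64(-0.168), 0.0] -0.933 -35.0
```

```bash

python3 -m inch '[{"slide":[0,0,-0.1],"rot":[0,0,0],"claw":0.3},{"slide":[0,0,-0.23],"rot":[0,0,0],"claw":0.3},{"slide":[0,0,-0.23],"rot":[0,0,0],"claw":0.3},{"slide":[0.006,-0.016,-0.23],"rot":[0,0,0],"claw":0.3},{"slide":[0.012,-0.032,-0.23],"rot":[0,0,-0.017],"claw":0.3},{"slide":[0.013,-0.046,-0.23],"rot":[0,0,-0.1],"claw":0.3},{"slide":[0.013,-0.059,-0.23],"rot":[0,0,-0.183],"claw":0.3},{"slide":[0.012,-0.073,-0.23],"rot":[0,0,-0.267],"claw":0.3}]' >/dev/null; python3 r.py c
python3 -m inch '[{"slide":[-0.002,-0.013,0],"rot":[0,0,-0.083],"claw":0.3},{"slide":[-0.005,-0.026,0],"rot":[0,0,-0.167],"claw":0.3}]' >/dev/null; python3 r.py c
python3 -m inch '[{"slide":[-0.005,-0.013,0],"rot":[0,0,-0.083],"claw":0.3}]' >/dev/null; python3 r.py c
python3 -m inch '[{"slide":[-0.006,-0.012,0],"rot":[0,0,-0.083],"claw":0.3}]' >/dev/null; python3 r.py c

```

```text
c t 7.6 pos [0.6568 0.0151 0.0872] yaw 4.4 q6 79.0 r 0.0393 phi 6.2 push 2.27 rad 0.38 fz -1.51
c t 7.77 pos [0.6556 0.0088 0.0871] yaw -5.6 q6 89.0 r 0.0393 phi -3.2 push 2.06 rad 0.07 fz -2.12
c t 7.85 pos [0.6545 0.0057 0.0871] yaw -10.6 q6 93.0 r 0.0392 phi -8.0 push 2.98 rad 0.51 fz -1.62
c t 7.93 pos [0.6532 0.0027 0.0871] yaw -15.6 q6 98.0 r 0.0391 phi -12.7 push 3.75 rad 0.75 fz -2.72
```

```bash

python3 -m inch '[{"slide":[0.006,0.025,0],"rot":[0,0,0],"claw":0.3},{"slide":[0.006,0.025,0.12],"rot":[0,0,0.1],"claw":0.3},{"slide":[0.006,0.05,0.22],"rot":[0,0,0.2],"claw":0.3},{"slide":[-0.363,0.592,0.22],"rot":[0,0,1],"claw":0.3},{"slide":[-0.363,0.592,0.22],"rot":[0,0,1],"claw":0.3},{"slide":[-0.363,0.592,0.22],"rot":[0,0,1],"claw":0.3},{"slide":[-0.363,0.592,0.22],"rot":[0,0,1],"claw":0.3},{"slide":[-0.363,0.592,0.22],"rot":[0,0,1],"claw":0.3},{"slide":[-0.363,0.592,0.22],"rot":[0,0,1],"claw":0.3},{"slide":[-0.363,0.592,0.22],"rot":[0,0,1],"claw":0.3}]' >/dev/null
python3 -m inch '[{"slide":[0,0,0],"rot":[0,0,1],"claw":0.3},{"slide":[0,0,0],"rot":[0,0,1],"claw":0.3},{"slide":[0,0,0],"rot":[0,0,1],"claw":0.3},{"slide":[0,0,0],"rot":[0,0,1],"claw":0.3},{"slide":[0,0,0],"rot":[0,0,1],"claw":0.3},{"slide":[0,0,0],"rot":[0,0,1],"claw":0.3},{"slide":[0,0,0],"rot":[0,0,1],"claw":0.3},{"slide":[0,0,0],"rot":[0,0,1],"claw":0.3},{"slide":[0,0,0],"rot":[0,0,1],"claw":0.3}]' >/dev/null
python3 -m inch '[{"slide":[0,0,0],"rot":[0,0,0.56],"claw":0.3},{"slide":[0,0,0],"rot":[0,0,0.56],"claw":0.3},{"slide":[0,0,0],"rot":[0,0,0.56],"claw":0.3},{"slide":[0,0,0],"rot":[0,0,0.56],"claw":0.3},{"slide":[0,0,0],"rot":[0,0,0.56],"claw":0.3},{"slide":[0,0,0],"rot":[0,0,0.56],"claw":0.3}]'
python3 - <<'E'
from h import *
here('b')
s=env.observe();wp=(s['eef_pos'],s['tool_rot'])
for c,st in red(env.read_camera('wrist'),(0,0,640,400),40):print(c,st,onz('wrist',c,.1175,wp).round(4),onz('wrist',(c[0],st[1]+st[3]-8),.1355,wp).round(4))
for c,s in red(env.read_camera('scene'),(280,130,390,245),6): print(c,s,onz('scene',c,.1155).round(4))
here('b')
rows('b',142,90,5,(.5624,.1506,.084,139),z=.084)
E
```

```text
t: 10.02
eef_pos: [0.5621, 0.1504, 0.1418]
tool_rot: [179.8, 0.2, 138.5]
force: [0.8, 0.4, 0.5]
finger_gap: 0.03
gripper_force: 0.0
b t 10.02 pos [0.5621 0.1504 0.1418] yaw 138.5 q6 -42.0 r 0.038 phi 151.7 push -0.75 rad -0.49 fz 0.46
[111.9 123.7] [88, 110, 53, 29, 1024] [0.4442 0.1006 0.1175] [0.4523 0.1068 0.1355]
[323.1 219.4] [311, 199, 25, 41, 834] [0.5644 0.1513 0.1175] [0.5646 0.1509 0.1355]
[206.4 249.6] [168, 218, 94, 86, 2425] [0.5321 0.0851 0.1175] [0.5501 0.0737 0.1355]
[ 76.6 350.3] [54, 331, 46, 43, 655] [ 0.5241 -0.0431  0.1175] [ 0.5301 -0.0317  0.1355]
[621.5 366.7] [598, 345, 42, 49, 661] [0.7977 0.2385 0.1175] [0.7878 0.2278 0.1355]
[623.8 390.4] [609, 379, 31, 21, 336] [0.8218 0.2302 0.1175] [0.7946 0.2268 0.1355]
[331.5 153.4] [330, 148, 4, 12, 43] [0.4477 0.0969 0.1155]
[365.3 173.5] [363, 168, 5, 12, 43] [0.563  0.1479 0.1155]
[297.  184.9] [295, 180, 5, 11, 42] [ 0.5253 -0.0454  0.1155]
[333.1 190.6] [322, 181, 24, 19, 175] [0.5852 0.0359 0.1155]
[334.6 211.9] [333, 207, 5, 11, 45] [0.655  0.0066 0.1155]
b t 10.12 pos [0.5618 0.1502 0.1412] yaw 138.2 q6 -42.0 r 0.0382 phi 152.1 push -0.2 rad -0.72 fz 0.62
[np.float64(0.026), np.float64(0.028), 0.0] -0.037 136.8
[np.float64(0.038), np.float64(0.035), 0.0] -0.123 131.6
[np.float64(0.05), np.float64(0.042), 0.0] -0.21 126.4
[np.float64(0.063), np.float64(0.047), 0.0] -0.297 121.2
[np.float64(0.077), np.float64(0.051), 0.0] -0.383 116.0
[np.float64(0.091), np.float64(0.054), 0.0] -0.47 110.8
[np.float64(0.105), np.float64(0.055), 0.0] -0.557 105.6
[np.float64(0.119), np.float64(0.056), 0.0] -0.643 100.4
[np.float64(0.133), np.float64(0.055), 0.0] -0.73 95.2
[np.float64(0.147), np.float64(0.052), 0.0] -0.817 90.0
```

```bash

python3 -m inch '[{"slide":[0,0,-0.1],"rot":[0,0,0],"claw":0.3},{"slide":[0,0,-0.23],"rot":[0,0,0],"claw":0.3},{"slide":[0,0,-0.23],"rot":[0,0,0],"claw":0.3},{"slide":[0.013,0.014,-0.23],"rot":[0,0,0],"claw":0.3},{"slide":[0.026,0.028,-0.23],"rot":[0,0,-0.037],"claw":0.3},{"slide":[0.038,0.035,-0.23],"rot":[0,0,-0.123],"claw":0.3},{"slide":[0.05,0.042,-0.23],"rot":[0,0,-0.21],"claw":0.3},{"slide":[0.063,0.047,-0.23],"rot":[0,0,-0.297],"claw":0.3},{"slide":[0.077,0.051,-0.23],"rot":[0,0,-0.383],"claw":0.3}]' >/dev/null; python3 r.py b
python3 -m inch '[{"slide":[0.014,0.003,0],"rot":[0,0,-0.087],"claw":0.3},{"slide":[0.028,0.004,0],"rot":[0,0,-0.174],"claw":0.3}]' >/dev/null; python3 r.py b
python3 -m inch '[{"slide":[0.014,0.001,0],"rot":[0,0,-0.087],"claw":0.3}]' >/dev/null; python3 r.py b

```

```text
b t 10.87 pos [0.5811 0.163  0.0842] yaw 115.0 q6 -18.0 r 0.0386 phi 116.9 push 1.13 rad -0.66 fz -0.57
b t 11.03 pos [0.588  0.1641 0.0842] yaw 104.6 q6 -7.0 r 0.0386 phi 106.5 push 1.8 rad 0.19 fz -0.53
b t 11.12 pos [0.5915 0.1643 0.0842] yaw 99.4 q6 -2.0 r 0.0386 phi 101.2 push 2.17 rad -0.25 fz -1.16
```

```bash

python3 -m inch '[{"slide":[0.014,-0.001,0],"rot":[0,0,-0.087],"claw":0.3}]' >/dev/null; python3 r.py b
python3 -m inch '[{"slide":[0.014,-0.002,0],"rot":[0,0,-0.087],"claw":0.3}]' >/dev/null; python3 r.py b
python3 -m inch '[{"slide":[0.014,-0.003,0],"rot":[0,0,-0.087],"claw":0.3}]' >/dev/null; python3 r.py b
python3 -c "
from h import *
p=NUT['d']+rot2(290,(.038,0));print(p)
rows('d',294,240,5,(*p,.084,110),z=.084)"

```

```text
b t 11.2 pos [0.595  0.1641 0.0842] yaw 94.2 q6 3.0 r 0.0386 phi 96.1 push 0.82 rad 0.08 fz -1.03
b t 11.28 pos [0.5985 0.1636 0.0842] yaw 88.9 q6 8.0 r 0.0387 phi 90.9 push 2.34 rad -0.51 fz -0.64
b t 11.37 pos [0.6017 0.1629 0.0841] yaw 83.7 q6 13.0 r 0.0387 phi 86.0 push 2.32 rad -2.19 fz -2.24
[ 0.5239371  -0.04337879]
[np.float64(-0.033), np.float64(-0.011), 0.0] -0.015 289.1
[np.float64(-0.046), np.float64(-0.012), 0.0] -0.097 284.2
[np.float64(-0.059), np.float64(-0.012), 0.0] -0.179 279.3
[np.float64(-0.072), np.float64(-0.011), 0.0] -0.261 274.4
[np.float64(-0.085), np.float64(-0.009), 0.0] -0.342 269.5
[np.float64(-0.098), np.float64(-0.005), 0.0] -0.424 264.5
[np.float64(-0.111), np.float64(-0.001), 0.0] -0.506 259.6
[np.float64(-0.123), np.float64(0.005), 0.0] -0.588 254.7
[np.float64(-0.134), np.float64(0.011), 0.0] -0.67 249.8
[np.float64(-0.145), np.float64(0.019), 0.0] -0.752 244.9
[np.float64(-0.156), np.float64(0.027), 0.0] -0.833 240.0
```

```bash

python3 -m inch '[{"slide":[-0.028,0.002,0],"rot":[0,0,0],"claw":0.3},{"slide":[-0.028,0,0.12],"rot":[0,0,0.1],"claw":0.3},{"slide":[-0.03,-0.05,0.23],"rot":[0,0,0.2],"claw":0.3},{"slide":[-0.311,-0.825,0.23],"rot":[0,0,0.438],"claw":0.3},{"slide":[-0.311,-0.825,0.23],"rot":[0,0,0.438],"claw":0.3},{"slide":[-0.311,-0.825,0.23],"rot":[0,0,0.438],"claw":0.3},{"slide":[-0.311,-0.825,0.23],"rot":[0,0,0.438],"claw":0.3},{"slide":[-0.311,-0.825,0.23],"rot":[0,0,0.438],"claw":0.3},{"slide":[-0.311,-0.825,0.23],"rot":[0,0,0.438],"claw":0.3},{"slide":[-0.311,-0.825,0.1],"rot":[0,0,0.438],"claw":0.3},{"slide":[-0.311,-0.825,0],"rot":[0,0,0.438],"claw":0.3},{"slide":[-0.311,-0.825,0],"rot":[0,0,0.438],"claw":0.3}]' 
python3 -m inch '[{"slide":[-0.016,-0.006,0],"rot":[0,0,0],"claw":0.3},{"slide":[-0.033,-0.011,0],"rot":[0,0,-0.015],"claw":0.3},{"slide":[-0.046,-0.012,0],"rot":[0,0,-0.097],"claw":0.3},{"slide":[-0.059,-0.012,0],"rot":[0,0,-0.179],"claw":0.3},{"slide":[-0.072,-0.011,0],"rot":[0,0,-0.261],"claw":0.3},{"slide":[-0.085,-0.009,0],"rot":[0,0,-0.342],"claw":0.3}]' >/dev/null; python3 r.py d
python3 -m inch '[{"slide":[-0.013,0.004,0],"rot":[0,0,-0.082],"claw":0.3},{"slide":[-0.026,0.008,0],"rot":[0,0,-0.164],"claw":0.3}]' >/dev/null; python3 r.py d
python3 -m inch '[{"slide":[-0.012,0.006,0],"rot":[0,0,-0.082],"claw":0.3}]' >/dev/null; python3 r.py d

```

```text
t: 12.37
eef_pos: [0.5198, -0.0428, 0.0789]
tool_rot: [-179.7, -0.2, 110.3]
force: [-0.2, 1.0, -1.1]
finger_gap: 0.0299
gripper_force: 0.0
d t 12.87 pos [ 0.5045 -0.0462  0.0848] yaw 89.5 q6 -15.0 r 0.0391 phi -87.7 push 1.87 rad -0.59 fz -1.73
d t 13.03 pos [ 0.4981 -0.0444  0.0849] yaw 79.7 q6 -5.0 r 0.0389 phi -97.5 push 1.86 rad 0.13 fz -1.57
d t 13.12 pos [ 0.495  -0.0431  0.0849] yaw 74.8 q6 0.0 r 0.0388 phi -102.3 push 2.39 rad -0.81 fz -1.18
```

```bash

python3 -m inch '[{"slide":[-0.012,0.006,0],"rot":[0,0,-0.082],"claw":0.3}]' >/dev/null; python3 r.py d
python3 -m inch '[{"slide":[-0.011,0.008,0],"rot":[0,0,-0.082],"claw":0.3}]' >/dev/null; python3 r.py d
python3 -m inch '[{"slide":[-0.011,0.008,0],"rot":[0,0,-0.082],"claw":0.3}]' >/dev/null; python3 r.py d
python3 - <<'E'
from h import *
p=tcp('a',177,0);print('a',p)
rows('a',178,110,5,(*p,.084,177),z=.082)
E

```

```text
d t 13.2 pos [ 0.4921 -0.0415  0.0849] yaw 69.9 q6 5.0 r 0.0387 phi -107.1 push 2.76 rad 0.33 fz -1.85
d t 13.28 pos [ 0.4896 -0.0398  0.0849] yaw 64.9 q6 10.0 r 0.0385 phi -111.6 push 3.46 rad 1.0 fz -2.38
d t 13.37 pos [ 0.4871 -0.0379  0.0849] yaw 60.0 q6 15.0 r 0.0385 phi -116.2 push 3.98 rad 0.16 fz -3.37
a [0.44638161 0.10104843]
[np.float64(0.005), np.float64(0.042), -0.008] -0.064 173.1
[np.float64(0.009), np.float64(0.054), -0.008] -0.145 168.3
[np.float64(0.015), np.float64(0.066), -0.008] -0.226 163.4
[np.float64(0.022), np.float64(0.077), -0.008] -0.307 158.6
[np.float64(0.03), np.float64(0.088), -0.008] -0.388 153.7
[np.float64(0.038), np.float64(0.098), -0.008] -0.469 148.9
[np.float64(0.048), np.float64(0.107), -0.008] -0.55 144.0
[np.float64(0.058), np.float64(0.116), -0.008] -0.631 139.1
[np.float64(0.069), np.float64(0.123), -0.008] -0.712 134.3
[np.float64(0.08), np.float64(0.13), -0.008] -0.793 129.4
[np.float64(0.092), np.float64(0.135), -0.008] -0.874 124.6
[np.float64(0.104), np.float64(0.14), -0.008] -0.955 119.7
[np.float64(0.117), np.float64(0.143), -0.008] -1.036 114.9
[np.float64(0.13), np.float64(0.146), -0.008] -1.117 110.0
```

```bash

python3 -m inch '[{"slide":[0.026,-0.012,0],"rot":[0,0,0],"claw":0.3},{"slide":[0.026,-0.01,0.12],"rot":[0,0,-0.1],"claw":0.3},{"slide":[0.02,0.05,0.23],"rot":[0,0,-0.2],"claw":0.3},{"slide":[-0.163,0.548,0.23],"rot":[0,0,-1],"claw":0.3},{"slide":[-0.163,0.548,0.23],"rot":[0,0,-1],"claw":0.3},{"slide":[-0.163,0.548,0.23],"rot":[0,0,-1],"claw":0.3},{"slide":[-0.163,0.548,0.23],"rot":[0,0,-1],"claw":0.3},{"slide":[-0.163,0.548,0.23],"rot":[0,0,-1],"claw":0.3},{"slide":[-0.163,0.548,0.23],"rot":[0,0,-1],"claw":0.3},{"slide":[-0.163,0.548,0.23],"rot":[0,0,-1],"claw":0.3},{"slide":[-0.163,0.548,0.1],"rot":[0,0,-1],"claw":0.3},{"slide":[-0.163,0.548,-0.01],"rot":[0,0,-1],"claw":0.3},{"slide":[-0.163,0.548,-0.01],"rot":[0,0,-1],"claw":0.3}]' 
python3 -m inch '[{"slide":[0,0.03,0],"rot":[0,0,0],"claw":0.3},{"slide":[0.004,0.042,0],"rot":[0,0,-0.1],"claw":0.3},{"slide":[0.009,0.062,0],"rot":[0,0,-0.19],"claw":0.3},{"slide":[0.015,0.074,0],"rot":[0,0,-0.27],"claw":0.3}]' >/dev/null; python3 r.py a
python3 -m inch '[{"slide":[0.007,0.011,0],"rot":[0,0,-0.082],"claw":0.3}]' >/dev/null; python3 r.py a

```

```text
t: 14.45
eef_pos: [0.4398, 0.1001, 0.0764]
tool_rot: [180.0, 0.5, 0.4]
force: [-1.7, -0.6, -0.7]
finger_gap: 0.0296
gripper_force: 0.0
a t 14.78 pos [0.4485 0.1184 0.0817] yaw -16.1 q6 110.0 r 0.0407 phi 163.0 push 4.36 rad -0.45 fz -3.2
a t 14.87 pos [0.4501 0.1208 0.0816] yaw -21.0 q6 116.0 r 0.0406 phi 158.9 push 4.03 rad -0.96 fz -3.43
```

```bash

python3 -m inch '[{"slide":[0.008,0.01,0],"rot":[0,0,-0.082],"claw":0.3}]' >/dev/null; python3 r.py a
python3 -m inch '[{"slide":[-0.009,-0.026,0],"rot":[0,0,0],"claw":0.3},{"slide":[-0.009,-0.026,0.12],"rot":[0,0,0],"claw":0.3},{"slide":[0.02,-0.05,0.24],"rot":[0,0,0.1],"claw":0.3},{"slide":[0.809,-0.459,0.24],"rot":[0,0,0.16],"claw":0.3},{"slide":[0.809,-0.459,0.24],"rot":[0,0,0.16],"claw":0.3},{"slide":[0.809,-0.459,0.24],"rot":[0,0,0.16],"claw":0.3},{"slide":[0.809,-0.459,0.24],"rot":[0,0,0.16],"claw":0.3},{"slide":[0.809,-0.459,0.24],"rot":[0,0,0.16],"claw":0.3},{"slide":[0.809,-0.459,0.24],"rot":[0,0,0.16],"claw":0.3},{"slide":[0.809,-0.459,0.24],"rot":[0,0,0.16],"claw":0.3},{"slide":[0.809,-0.459,0.1],"rot":[0,0,0.16],"claw":0.3},{"slide":[0.809,-0.459,0],"rot":[0,0,0.16],"claw":0.3},{"slide":[0.809,-0.459,0],"rot":[0,0,0.16],"claw":0.3}]'
python3 -c "
from h import *
here('c')
rows('c',-16,-66,5,(*tcp('c',-16,0),.082,-16),z=.082)"

```

```text
a t 14.95 pos [0.4519 0.1231 0.0815] yaw -25.9 q6 121.0 r 0.0404 phi 154.9 push 5.13 rad -1.38 fz -4.06
t: 16.03
eef_pos: [0.6479, 0.0102, 0.0748]
tool_rot: [179.9, 0.6, -16.1]
force: [-1.8, -0.7, -0.7]
finger_gap: 0.0297
gripper_force: 0.0
c t 16.03 pos [0.6479 0.0102 0.0748] yaw -16.1 q6 99.0 r 0.0315 phi -1.4 push -0.71 rad -1.76 fz -0.67
[np.float64(-0.016), np.float64(-0.042), 0.0] -0.083 -21.0
[np.float64(-0.024), np.float64(-0.053), 0.0] -0.167 -26.0
[np.float64(-0.032), np.float64(-0.064), 0.0] -0.25 -31.0
[np.float64(-0.042), np.float64(-0.073), 0.0] -0.333 -36.0
[np.float64(-0.052), np.float64(-0.082), 0.0] -0.417 -41.0
[np.float64(-0.064), np.float64(-0.09), 0.0] -0.5 -46.0
[np.float64(-0.075), np.float64(-0.096), 0.0] -0.583 -51.0
[np.float64(-0.088), np.float64(-0.102), 0.0] -0.667 -56.0
[np.float64(-0.1), np.float64(-0.107), 0.0] -0.75 -61.0
[np.float64(-0.114), np.float64(-0.11), 0.0] -0.833 -66.0
```

```bash

python3 -m inch '[{"slide":[0,0,0],"rot":[0,0,0],"claw":0.3},{"slide":[-0.008,-0.02,0],"rot":[0,0,0],"claw":0.3},{"slide":[-0.016,-0.042,0],"rot":[0,0,-0.083],"claw":0.3},{"slide":[-0.024,-0.053,0],"rot":[0,0,-0.167],"claw":0.3},{"slide":[-0.032,-0.064,0],"rot":[0,0,-0.25],"claw":0.3}]' >/dev/null; python3 r.py c
python3 -m inch '[{"slide":[-0.01,-0.009,0],"rot":[0,0,-0.083],"claw":0.3}]' >/dev/null; python3 r.py c
python3 -m inch '[{"slide":[-0.01,-0.009,0],"rot":[0,0,-0.083],"claw":0.3}]' >/dev/null; python3 r.py c

```

```text
c t 16.45 pos [ 0.6469 -0.0059  0.0826] yaw -31.4 q6 113.0 r 0.0384 phi -28.3 push 3.68 rad -0.29 fz -3.54
c t 16.53 pos [ 0.6447 -0.0082  0.0826] yaw -36.4 q6 118.0 r 0.0383 phi -33.0 push 4.59 rad 0.72 fz -2.79
c t 16.62 pos [ 0.6424 -0.0104  0.0827] yaw -41.4 q6 123.0 r 0.0384 phi -37.8 push 6.26 rad -0.91 fz -2.91
```

```bash

python3 -m inch '[{"slide":[0.017,0.022,0],"rot":[0,0,0],"claw":0.3},{"slide":[0.017,0.03,0.12],"rot":[0,0,0.1],"claw":0.3},{"slide":[0.01,0.06,0.24],"rot":[0,0,0.2],"claw":0.3},{"slide":[-0.2,0.696,0.24],"rot":[0,0,1],"claw":0.3},{"slide":[-0.2,0.696,0.24],"rot":[0,0,1],"claw":0.3},{"slide":[-0.2,0.696,0.24],"rot":[0,0,1],"claw":0.3},{"slide":[-0.2,0.696,0.24],"rot":[0,0,1],"claw":0.3},{"slide":[-0.2,0.696,0.24],"rot":[0,0,1],"claw":0.3},{"slide":[-0.2,0.696,0.24],"rot":[0,0,1],"claw":0.3},{"slide":[-0.2,0.696,0.24],"rot":[0,0,1],"claw":0.3}]' >/dev/null
python3 -m inch '[{"slide":[0,0,0],"rot":[0,0,1],"claw":0.3},{"slide":[0,0,0],"rot":[0,0,1],"claw":0.3},{"slide":[0,0,0],"rot":[0,0,1],"claw":0.3},{"slide":[0,0,0],"rot":[0,0,1],"claw":0.3},{"slide":[0,0,0],"rot":[0,0,1],"claw":0.3},{"slide":[0,0,0],"rot":[0,0,1],"claw":0.3},{"slide":[0,0,0],"rot":[0,0,1],"claw":0.3},{"slide":[0,0,0],"rot":[0,0,1],"claw":0.3},{"slide":[0,0,-0.1],"rot":[0,0,1],"claw":0.3},{"slide":[0,0,-0.2],"rot":[0,0,1],"claw":0.3},{"slide":[0,0,-0.24],"rot":[0,0,1],"claw":0.3},{"slide":[0,0,-0.24],"rot":[0,0,1],"claw":0.3}]'
python3 -c "
from h import *
here('b')
rows('b',91,31,5,(*tcp('b',88,0),.082,79),z=.082)
for c,s in red(env.read_camera('scene'),(280,130,390,245),6): print(c,s,onz('scene',c,.1125).round(4))
"

```

```text
t: 18.45
eef_pos: [0.5881, 0.1624, 0.0778]
tool_rot: [-179.8, 0.1, 78.9]
force: [-0.4, 0.2, -1.1]
finger_gap: 0.0299
gripper_force: 0.0
b t 18.45 pos [0.5881 0.1624 0.0778] yaw 78.9 q6 18.0 r 0.0369 phi 107.1 push 0.31 rad 0.35 fz -1.11
[np.float64(0.037), np.float64(-0.003), 0.0] 0.117 86.0
[np.float64(0.05), np.float64(-0.007), 0.0] 0.033 81.0
[np.float64(0.063), np.float64(-0.012), 0.0] -0.05 76.0
[np.float64(0.074), np.float64(-0.019), 0.0] -0.133 71.0
[np.float64(0.086), np.float64(-0.026), 0.0] -0.217 66.0
[np.float64(0.096), np.float64(-0.034), 0.0] -0.3 61.0
[np.float64(0.106), np.float64(-0.044), 0.0] -0.383 56.0
[np.float64(0.115), np.float64(-0.054), 0.0] -0.467 51.0
[np.float64(0.123), np.float64(-0.065), 0.0] -0.55 46.0
[np.float64(0.13), np.float64(-0.076), 0.0] -0.633 41.0
[np.float64(0.136), np.float64(-0.088), 0.0] -0.717 36.0
[np.float64(0.141), np.float64(-0.101), 0.0] -0.8 31.0
[336.5 153.3] [335, 148, 4, 12, 42] [0.4504 0.1122 0.1125]
[292.5 178.1] [291, 173, 4, 11, 43] [ 0.493  -0.0459  0.1125]
[333.6 191.1] [322, 181, 24, 19, 171] [0.585  0.0376 0.1125]
[328.6 212.4] [326, 207, 6, 12, 52] [ 0.6479 -0.0072  0.1125]
```

```bash

python3 -m inch '[{"slide":[0.018,0,0],"rot":[0,0,0],"claw":0.3},{"slide":[0.037,-0.003,0],"rot":[0,0,0],"claw":0.3},{"slide":[0.05,-0.007,0],"rot":[0,0,-0.02],"claw":0.3},{"slide":[0.063,-0.012,0],"rot":[0,0,-0.06],"claw":0.3},{"slide":[0.074,-0.019,0],"rot":[0,0,-0.133],"claw":0.3}]' >/dev/null; python3 r.py b
python3 -m inch '[{"slide":[0.012,-0.007,0],"rot":[0,0,-0.083],"claw":0.3}]' >/dev/null; python3 r.py b
python3 -m inch '[{"slide":[0.01,-0.008,0],"rot":[0,0,-0.083],"claw":0.3}]' >/dev/null; python3 r.py b
python3 -m inch '[{"slide":[0.01,-0.01,0],"rot":[0,0,-0.083],"claw":0.3}]' >/dev/null; python3 r.py b

```

```text
b t 18.92 pos [0.6094 0.1584 0.0807] yaw 70.7 q6 26.0 r 0.0375 phi 73.0 push 1.2 rad 1.48 fz -0.29
b t 19.0 pos [0.6121 0.1566 0.0804] yaw 65.6 q6 31.0 r 0.0374 phi 68.1 push 1.91 rad 1.01 fz -1.29
b t 19.08 pos [0.6143 0.1547 0.0802] yaw 60.6 q6 36.0 r 0.0372 phi 63.6 push 3.04 rad 0.2 fz -1.72
b t 19.17 pos [0.6164 0.1525 0.0799] yaw 55.6 q6 40.0 r 0.0369 phi 59.1 push 3.61 rad 2.05 fz -1.87
```

```bash

python3 -m inch '[{"slide":[0.009,-0.01,0],"rot":[0,0,-0.083],"claw":0.3}]' >/dev/null; python3 r.py b
python3 -m inch '[{"slide":[-0.023,0.016,0],"rot":[0,0,0],"claw":0.3},{"slide":[-0.025,0.016,0.12],"rot":[0,0,0],"claw":0.3},{"slide":[-0.05,-0.05,0.24],"rot":[0,0,0.1],"claw":0.3},{"slide":[-0.493,-0.768,0.24],"rot":[0,0,0.2],"claw":0.3},{"slide":[-0.493,-0.768,0.24],"rot":[0,0,0.2],"claw":0.3},{"slide":[-0.493,-0.768,0.24],"rot":[0,0,0.2],"claw":0.3},{"slide":[-0.493,-0.768,0.24],"rot":[0,0,0.2],"claw":0.3},{"slide":[-0.493,-0.768,0.24],"rot":[0,0,0.2],"claw":0.3},{"slide":[-0.493,-0.768,0.24],"rot":[0,0,0.2],"claw":0.3},{"slide":[-0.493,-0.768,0.24],"rot":[0,0,0.2],"claw":0.3},{"slide":[-0.493,-0.768,0.1],"rot":[0,0,0.2],"claw":0.3},{"slide":[-0.493,-0.768,0.01],"rot":[0,0,0.2],"claw":0.3},{"slide":[-0.493,-0.768,0.01],"rot":[0,0,0.2],"claw":0.3}]'
python3 -c "
from h import *
here('d')
rows('d',248,188,5,(*tcp('d',245,0),.082,63),z=.082)"

```

```text
b t 19.25 pos [0.6184 0.1502 0.0797] yaw 50.6 q6 45.0 r 0.0367 phi 54.5 push 4.11 rad 1.52 fz -2.82
t: 20.33
eef_pos: [0.4924, -0.041, 0.0781]
tool_rot: [-179.5, 0.1, 63.1]
force: [-1.1, 0.1, -0.2]
finger_gap: 0.0297
gripper_force: 0.0
d t 20.33 pos [ 0.4924 -0.041   0.0781] yaw 63.1 q6 12.0 r 0.0382 phi -107.0 push -1.11 rad 0.25 fz -0.22
[np.float64(-0.033), np.float64(0.017), 0.0] 0.0 243.0
[np.float64(-0.043), np.float64(0.026), 0.0] -0.083 238.0
[np.float64(-0.053), np.float64(0.036), 0.0] -0.167 233.0
[np.float64(-0.061), np.float64(0.046), 0.0] -0.25 228.0
[np.float64(-0.069), np.float64(0.057), 0.0] -0.333 223.0
[np.float64(-0.075), np.float64(0.069), 0.0] -0.417 218.0
[np.float64(-0.081), np.float64(0.082), 0.0] -0.5 213.0
[np.float64(-0.085), np.float64(0.095), 0.0] -0.583 208.0
[np.float64(-0.088), np.float64(0.108), 0.0] -0.667 203.0
[np.float64(-0.09), np.float64(0.121), 0.0] -0.75 198.0
[np.float64(-0.091), np.float64(0.135), 0.0] -0.833 193.0
[np.float64(-0.091), np.float64(0.148), 0.0] -0.917 188.0
```

```bash

python3 -m inch '[{"slide":[-0.016,0.008,0],"rot":[0,0,0],"claw":0.3},{"slide":[-0.033,0.017,0],"rot":[0,0,0],"claw":0.3},{"slide":[-0.043,0.026,0],"rot":[0,0,-0.083],"claw":0.3},{"slide":[-0.053,0.036,0],"rot":[0,0,-0.167],"claw":0.3},{"slide":[-0.061,0.046,0],"rot":[0,0,-0.25],"claw":0.3}]' >/dev/null; python3 r.py d
python3 -m inch '[{"slide":[-0.008,0.011,0],"rot":[0,0,-0.083],"claw":0.3}]' >/dev/null; python3 r.py d

```

```text
d t 20.75 pos [ 0.4829 -0.0318  0.0844] yaw 47.8 q6 28.0 r 0.037 phi -126.8 push 3.47 rad -0.07 fz -2.04
d t 20.83 pos [ 0.4812 -0.0295  0.0845] yaw 42.8 q6 34.0 r 0.0368 phi -131.2 push 4.43 rad 0.84 fz -3.37
```

```bash

python3 -m inch '[{"slide":[-0.006,0.012,0],"rot":[0,0,-0.083],"claw":0.3}]' >/dev/null; python3 r.py d
python3 -m inch '[{"slide":[-0.006,0.012,0],"rot":[0,0,-0.083],"claw":0.3}]' >/dev/null; python3 r.py d

```

```text
d t 20.92 pos [ 0.4797 -0.0269  0.0845] yaw 37.8 q6 39.0 r 0.0367 phi -135.7 push 6.35 rad 2.51 fz -4.08
d t 21.0 pos [ 0.4782 -0.0242  0.0844] yaw 32.8 q6 44.0 r 0.0366 phi -140.6 push 6.83 rad 1.98 fz -5.67
```

```bash

python3 -m inch '[{"slide":[0.018,-0.022,0],"rot":[0,0,0],"claw":0.3},{"slide":[0.018,-0.02,0.12],"rot":[0,0,0.1],"claw":0.3},{"slide":[0.01,0.05,0.23],"rot":[0,0,0.2],"claw":0.3},{"slide":[-0.116,0.552,0.23],"rot":[0,0,1],"claw":0.3},{"slide":[-0.116,0.552,0.23],"rot":[0,0,1],"claw":0.3},{"slide":[-0.116,0.552,0.23],"rot":[0,0,1],"claw":0.3},{"slide":[-0.116,0.552,0.23],"rot":[0,0,1],"claw":0.3},{"slide":[-0.116,0.552,0.23],"rot":[0,0,1],"claw":0.3},{"slide":[-0.116,0.552,0.23],"rot":[0,0,1],"claw":0.3},{"slide":[-0.116,0.552,0.23],"rot":[0,0,1],"claw":0.3}]' >/dev/null
python3 -m inch '[{"slide":[0,0,0],"rot":[0,0,1],"claw":0.3},{"slide":[0,0,0],"rot":[0,0,1],"claw":0.3},{"slide":[0,0,0],"rot":[0,0,1],"claw":0.3},{"slide":[0,0,0],"rot":[0,0,1],"claw":0.3},{"slide":[0,0,0],"rot":[0,0,1],"claw":0.3},{"slide":[0,0,0],"rot":[0,0,1],"claw":0.3},{"slide":[0,0,0],"rot":[0,0,1],"claw":0.3},{"slide":[0,0,0],"rot":[0,0,1],"claw":0.3},{"slide":[0,0,-0.1],"rot":[0,0,1],"claw":0.3},{"slide":[0,0,-0.2],"rot":[0,0,1],"claw":0.3},{"slide":[0,0,-0.24],"rot":[0,0,1],"claw":0.3},{"slide":[0,0,-0.24],"rot":[0,0,1],"claw":0.3}]'
python3 -c "
from h import *
here('a')
rows('a',160,100,5,(*tcp('a',157,0),.082,153),z=.082)
for c,s in red(env.read_camera('scene'),(280,130,390,245),6): print(c,s,onz('scene',c,.1115).round(4))
"

```

```text
t: 22.83
eef_pos: [0.4444, 0.1154, 0.078]
tool_rot: [-179.9, -0.2, 153.1]
force: [-0.4, 0.5, -0.1]
finger_gap: 0.03
gripper_force: 0.0
a t 22.83 pos [0.4444 0.1154 0.078 ] yaw 153.1 q6 -59.0 r 0.0432 phi 168.5 push -0.36 rad 0.53 fz -0.12
[np.float64(0.016), np.float64(0.034), 0.0] 0.033 155.0
[np.float64(0.024), np.float64(0.044), 0.0] -0.05 150.0
[np.float64(0.034), np.float64(0.054), 0.0] -0.133 145.0
[np.float64(0.044), np.float64(0.063), 0.0] -0.217 140.0
[np.float64(0.055), np.float64(0.071), 0.0] -0.3 135.0
[np.float64(0.067), np.float64(0.078), 0.0] -0.383 130.0
[np.float64(0.079), np.float64(0.083), 0.0] -0.467 125.0
[np.float64(0.092), np.float64(0.088), 0.0] -0.55 120.0
[np.float64(0.105), np.float64(0.092), 0.0] -0.633 115.0
[np.float64(0.118), np.float64(0.094), 0.0] -0.717 110.0
[np.float64(0.131), np.float64(0.096), 0.0] -0.8 105.0
[np.float64(0.145), np.float64(0.096), 0.0] -0.883 100.0
[336.5 153.3] [335, 148, 4, 12, 42] [0.4494 0.1127 0.1115]
[294.4 174.3] [292, 169, 5, 12, 46] [ 0.4803 -0.035   0.1115]
[333.5 191.3] [322, 181, 24, 19, 176] [0.5847 0.0375 0.1115]
[375.1 186.1] [373, 181, 5, 11, 42] [0.6142 0.1512 0.1115]
[328.5 212.3] [326, 207, 6, 12, 52] [ 0.6467 -0.0069  0.1115]
```

```bash

python3 -m inch '[{"slide":[0.008,0.017,0],"rot":[0,0,0],"claw":0.3},{"slide":[0.016,0.034,0],"rot":[0,0,0],"claw":0.3},{"slide":[0.024,0.044,0],"rot":[0,0,-0.05],"claw":0.3},{"slide":[0.034,0.054,0],"rot":[0,0,-0.133],"claw":0.3}]' >/dev/null; python3 r.py a
python3 -m inch '[{"slide":[0.01,0.009,0],"rot":[0,0,-0.083],"claw":0.3}]' >/dev/null; python3 r.py a
python3 -m inch '[{"slide":[0.011,0.008,0],"rot":[0,0,-0.083],"claw":0.3}]' >/dev/null; python3 r.py a

```

```text
a t 23.22 pos [0.4558 0.1286 0.0807] yaw 144.9 q6 -50.0 r 0.041 phi 145.3 push 3.52 rad -1.27 fz -0.88
a t 23.3 pos [0.4582 0.1305 0.0806] yaw 139.9 q6 -44.0 r 0.0409 phi 141.0 push 3.93 rad -1.55 fz -0.98
a t 23.38 pos [0.4605 0.1321 0.0804] yaw 134.9 q6 -39.0 r 0.0407 phi 137.2 push 5.61 rad -2.87 fz -1.19
```

```bash

python3 -m inch '[{"slide":[0.012,0.007,0],"rot":[0,0,-0.083],"claw":0.3}]' >/dev/null; python3 r.py a
python3 -m inch '[{"slide":[0.006,0.003,0],"rot":[0,0,-0.04],"claw":0.3}]' >/dev/null; python3 r.py a

```

```text
a t 23.47 pos [0.4628 0.1331 0.0802] yaw 129.9 q6 -34.0 r 0.0402 phi 133.8 push 10.12 rad -3.81 fz 0.86
a t 23.55 pos [0.4638 0.1334 0.0801] yaw 127.6 q6 -31.0 r 0.04 phi 132.4 push 8.53 rad -3.5 fz 2.19
```

```bash

python3 -m inch '[{"slide":[-0.021,-0.019,0],"rot":[0,0,0],"claw":0.3},{"slide":[-0.021,-0.019,0.12],"rot":[0,0,0],"claw":0.3},{"slide":[0.02,-0.05,0.24],"rot":[0,0,0.1],"claw":0.3},{"slide":[0.732,-0.556,0.24],"rot":[0,0,0.2],"claw":0.3},{"slide":[0.732,-0.556,0.24],"rot":[0,0,0.2],"claw":0.3},{"slide":[0.732,-0.556,0.24],"rot":[0,0,0.2],"claw":0.3},{"slide":[0.732,-0.556,0.24],"rot":[0,0,0.2],"claw":0.3},{"slide":[0.732,-0.556,0.24],"rot":[0,0,0.2],"claw":0.3},{"slide":[0.732,-0.556,0.24],"rot":[0,0,0.2],"claw":0.3},{"slide":[0.732,-0.556,0.24],"rot":[0,0,0.2],"claw":0.3},{"slide":[0.732,-0.556,0.1],"rot":[0,0,0.2],"claw":0.3},{"slide":[0.732,-0.556,0.01],"rot":[0,0,0.2],"claw":0.3},{"slide":[0.732,-0.556,0.01],"rot":[0,0,0.2],"claw":0.3},{"slide":[0.732,-0.556,0.01],"rot":[0,0,0.2],"claw":0.3}]'
python3 -c "
from h import *
here('c')
rows('c',-37,-97,5,(*tcp('c',-40,0),.082,140),z=.082)"

```

```text
t: 24.72
eef_pos: [0.6452, -0.0019, 0.0809]
tool_rot: [-179.9, -0.2, 139.8]
force: [0.1, -0.6, 0.1]
finger_gap: 0.0299
gripper_force: 0.0
c t 24.72 pos [ 0.6452 -0.0019  0.0809] yaw 139.8 q6 -58.0 r 0.0346 phi -23.8 push -0.5 rad 0.28 fz 0.12
[np.float64(-0.025), np.float64(-0.028), 0.0] -0.033 -42.0
[np.float64(-0.036), np.float64(-0.035), 0.0] -0.117 -47.0
[np.float64(-0.048), np.float64(-0.042), 0.0] -0.2 -52.0
[np.float64(-0.06), np.float64(-0.047), 0.0] -0.283 -57.0
[np.float64(-0.073), np.float64(-0.052), 0.0] -0.367 -62.0
[np.float64(-0.087), np.float64(-0.055), 0.0] -0.45 -67.0
[np.float64(-0.1), np.float64(-0.057), 0.0] -0.533 -72.0
[np.float64(-0.113), np.float64(-0.058), 0.0] -0.617 -77.0
[np.float64(-0.127), np.float64(-0.057), 0.0] -0.7 -82.0
[np.float64(-0.14), np.float64(-0.056), 0.0] -0.783 -87.0
[np.float64(-0.154), np.float64(-0.053), 0.0] -0.867 -92.0
[np.float64(-0.167), np.float64(-0.049), 0.0] -0.95 -97.0
```

```bash

python3 -m inch '[{"slide":[-0.01,-0.025,0],"rot":[0,0,0],"claw":0.3},{"slide":[-0.019,-0.042,0],"rot":[0,0,-0.033],"claw":0.3},{"slide":[-0.03,-0.049,0],"rot":[0,0,-0.117],"claw":0.3},{"slide":[-0.042,-0.056,0],"rot":[0,0,-0.2],"claw":0.3}]' >/dev/null; python3 r.py c
python3 -m inch '[{"slide":[-0.012,-0.005,0],"rot":[0,0,-0.083],"claw":0.3}]' >/dev/null; python3 r.py c
python3 -m inch '[{"slide":[-0.012,-0.005,0],"rot":[0,0,-0.083],"claw":0.3}]' >/dev/null; python3 r.py c

```

```text
c t 25.05 pos [ 0.6392 -0.017   0.0851] yaw 127.5 q6 -47.0 r 0.0419 phi -48.1 push 5.22 rad 0.67 fz -2.67
c t 25.13 pos [ 0.6366 -0.0181  0.0851] yaw 122.5 q6 -42.0 r 0.0416 phi -51.9 push 5.32 rad 0.69 fz -4.0
c t 25.22 pos [ 0.6339 -0.0192  0.0851] yaw 117.5 q6 -37.0 r 0.0415 phi -55.8 push 6.11 rad 0.85 fz -4.99
```

```bash

python3 -m inch '[{"slide":[-0.014,-0.002,0],"rot":[0,0,-0.083],"claw":0.3}]' >/dev/null; python3 r.py c
python3 -m inch '[{"slide":[-0.008,-0.001,0],"rot":[0,0,-0.05],"claw":0.3}]' >/dev/null; python3 r.py c

```

```text
c t 25.3 pos [ 0.6311 -0.02    0.0851] yaw 112.5 q6 -32.0 r 0.0412 phi -59.7 push 6.83 rad 1.36 fz -4.55
c t 25.38 pos [ 0.6293 -0.0204  0.0852] yaw 109.5 q6 -29.0 r 0.041 phi -62.3 push 6.81 rad 1.94 fz -4.47
```

```bash

python3 -m inch '[{"slide":[-0.01,-0.0005,0],"rot":[0,0,-0.06],"claw":0.3}]' >/dev/null; python3 r.py c
python3 -m inch '[{"slide":[-0.01,0,0],"rot":[0,0,-0.06],"claw":0.3}]' >/dev/null; python3 r.py c

```

```text
c t 25.47 pos [ 0.6273 -0.0207  0.0854] yaw 106.0 q6 -26.0 r 0.0408 phi -65.1 push 7.03 rad 2.04 fz -5.1
c t 25.55 pos [ 0.6251 -0.0209  0.0855] yaw 102.4 q6 -22.0 r 0.0406 phi -68.1 push 7.7 rad 3.27 fz -5.8
```

```bash

python3 -m inch '[{"slide":[0.036,0.014,0],"rot":[0,0,0],"claw":0.3},{"slide":[0.036,0.014,0.12],"rot":[0,0,0],"claw":0.3},{"slide":[0.03,0.06,0.23],"rot":[0,0,-0.1],"claw":0.3},{"slide":[-0.03,0.706,0.23],"rot":[0,0,-0.84],"claw":0.3},{"slide":[-0.03,0.706,0.23],"rot":[0,0,-0.84],"claw":0.3},{"slide":[-0.03,0.706,0.23],"rot":[0,0,-0.84],"claw":0.3},{"slide":[-0.03,0.706,0.23],"rot":[0,0,-0.84],"claw":0.3},{"slide":[-0.03,0.706,0.23],"rot":[0,0,-0.84],"claw":0.3},{"slide":[-0.03,0.706,0.23],"rot":[0,0,-0.84],"claw":0.3},{"slide":[-0.03,0.706,0.23],"rot":[0,0,-0.84],"claw":0.3},{"slide":[-0.03,0.706,0.1],"rot":[0,0,-0.84],"claw":0.3},{"slide":[-0.03,0.706,0],"rot":[0,0,-0.84],"claw":0.3},{"slide":[-0.03,0.706,-0.01],"rot":[0,0,-0.84],"claw":0.3},{"slide":[-0.03,0.706,-0.01],"rot":[0,0,-0.84],"claw":0.3}]'
python3 -c "
from h import *
here('b')
p=env.observe()['eef_pos']
rows('b',56,6,5,(*p[:2],.082,52),z=.082)"

```

```text
t: 26.72
eef_pos: [0.6119, 0.1557, 0.079]
tool_rot: [-179.9, 0.1, 52.2]
force: [-0.4, 0.0, 0.5]
finger_gap: 0.0299
gripper_force: 0.0
b t 26.72 pos [0.6119 0.1557 0.079 ] yaw 52.2 q6 44.0 r 0.0366 phi 67.8 push 0.38 rad -0.11 fz 0.55
[np.float64(0.037), np.float64(-0.022), 0.0] -0.017 51.0
[np.float64(0.045), np.float64(-0.033), 0.0] -0.1 46.0
[np.float64(0.052), np.float64(-0.045), 0.0] -0.183 41.0
[np.float64(0.058), np.float64(-0.057), 0.0] -0.267 36.0
[np.float64(0.063), np.float64(-0.069), 0.0] -0.35 31.0
[np.float64(0.067), np.float64(-0.082), 0.0] -0.433 26.0
[np.float64(0.07), np.float64(-0.096), 0.0] -0.517 21.0
[np.float64(0.071), np.float64(-0.109), 0.0] -0.6 16.0
[np.float64(0.072), np.float64(-0.123), 0.0] -0.683 11.0
[np.float64(0.071), np.float64(-0.136), 0.0] -0.767 6.0
```

```bash

python3 -m inch '[{"slide":[0.018,-0.011,0.008],"rot":[0,0,0],"claw":0.3},{"slide":[0.037,-0.022,0.008],"rot":[0,0,-0.017],"claw":0.3},{"slide":[0.045,-0.033,0.008],"rot":[0,0,-0.1],"claw":0.3},{"slide":[0.052,-0.045,0.008],"rot":[0,0,-0.183],"claw":0.3},{"slide":[0.058,-0.057,0.008],"rot":[0,0,-0.267],"claw":0.3}]' >/dev/null; python3 r.py b
python3 -m inch '[{"slide":[0.005,-0.012,0],"rot":[0,0,-0.083],"claw":0.3}]' >/dev/null; python3 r.py b
python3 -m inch '[{"slide":[0.004,-0.013,0],"rot":[0,0,-0.083],"claw":0.3}]' >/dev/null; python3 r.py b

```

```text
b t 27.13 pos [0.6276 0.1428 0.084 ] yaw 35.8 q6 59.0 r 0.0404 phi 36.6 push 8.82 rad -2.89 fz 3.6
b t 27.22 pos [0.628  0.1406 0.0839] yaw 30.8 q6 64.0 r 0.0399 phi 33.6 push 11.59 rad -2.7 fz 4.57
b t 27.3 pos [0.6283 0.1383 0.0838] yaw 25.9 q6 69.0 r 0.0393 phi 30.5 push 12.97 rad -3.16 fz 4.61
```

```bash

python3 -m inch '[{"slide":[-0.024,0.041,0],"rot":[0,0,0],"claw":0.3},{"slide":[-0.024,0.041,0.12],"rot":[0,0,0],"claw":0.3},{"slide":[-0.06,0,0.23],"rot":[0,0,0.1],"claw":0.3},{"slide":[-0.594,-0.667,0.23],"rot":[0,0,0.243],"claw":0.3},{"slide":[-0.594,-0.667,0.23],"rot":[0,0,0.243],"claw":0.3},{"slide":[-0.594,-0.667,0.23],"rot":[0,0,0.243],"claw":0.3},{"slide":[-0.594,-0.667,0.23],"rot":[0,0,0.243],"claw":0.3},{"slide":[-0.594,-0.667,0.23],"rot":[0,0,0.243],"claw":0.3},{"slide":[-0.594,-0.667,0.23],"rot":[0,0,0.243],"claw":0.3},{"slide":[-0.594,-0.667,0.23],"rot":[0,0,0.243],"claw":0.3},{"slide":[-0.594,-0.667,0.1],"rot":[0,0,0.243],"claw":0.3},{"slide":[-0.594,-0.667,0],"rot":[0,0,0.243],"claw":0.3},{"slide":[-0.594,-0.667,0],"rot":[0,0,0.243],"claw":0.3},{"slide":[-0.594,-0.667,0],"rot":[0,0,0.243],"claw":0.3}]'
python3 -c "
from h import *
here('d')
p=env.observe()['eef_pos']
rows('d',224,174,5,(*p[:2],.082,40.5),z=.082)
for c,s in red(env.read_camera('scene'),(280,130,390,245),6): print(c,s,onz('scene',c,.111).round(4))"

```

```text
t: 28.47
eef_pos: [0.4817, -0.0307, 0.0813]
tool_rot: [-179.9, 0.0, 40.8]
force: [0.7, 0.2, 0.4]
finger_gap: 0.03
gripper_force: 0.0
d t 28.47 pos [ 0.4817 -0.0307  0.0813] yaw 40.8 q6 35.0 r 0.0372 phi -129.4 push 0.4 rad -0.61 fz 0.43
[np.float64(-0.021), np.float64(0.021), 0.0] -0.025 219.0
[np.float64(-0.027), np.float64(0.034), 0.0] -0.108 214.0
[np.float64(-0.031), np.float64(0.046), 0.0] -0.192 209.0
[np.float64(-0.035), np.float64(0.059), 0.0] -0.275 204.0
[np.float64(-0.037), np.float64(0.073), 0.0] -0.358 199.0
[np.float64(-0.038), np.float64(0.086), 0.0] -0.442 194.0
[np.float64(-0.038), np.float64(0.1), 0.0] -0.525 189.0
[np.float64(-0.037), np.float64(0.113), 0.0] -0.608 184.0
[np.float64(-0.034), np.float64(0.127), 0.0] -0.692 179.0
[np.float64(-0.031), np.float64(0.14), 0.0] -0.775 174.0
[341.2 154.8] [339, 150, 5, 11, 40] [0.4606 0.1228 0.111 ]
[333.6 191.4] [322, 182, 24, 18, 179] [0.5848 0.0378 0.111 ]
[373.3 189.8] [371, 184, 6, 12, 50] [0.624 0.14  0.111]
[321.8 210.3] [320, 205, 5, 12, 48] [ 0.6329 -0.0198  0.111 ]
```

```bash

python3 -m inch '[{"slide":[-0.01,0.01,0],"rot":[0,0,0],"claw":0.3},{"slide":[-0.021,0.021,0],"rot":[0,0,-0.025],"claw":0.3},{"slide":[-0.027,0.034,0],"rot":[0,0,-0.108],"claw":0.3},{"slide":[-0.031,0.046,0],"rot":[0,0,-0.192],"claw":0.3}]' >/dev/null; python3 r.py d
python3 -m inch '[{"slide":[-0.003,0.013,0],"rot":[0,0,-0.083],"claw":0.3}]' >/dev/null; python3 r.py d
python3 -m inch '[{"slide":[-0.002,0.013,0],"rot":[0,0,-0.083],"claw":0.3}]' >/dev/null; python3 r.py d

```

```text
d t 28.85 pos [ 0.4756 -0.0203  0.0836] yaw 29.0 q6 48.0 r 0.0375 phi -148.0 push 2.47 rad -0.44 fz -0.83
d t 28.93 pos [ 0.4749 -0.0175  0.0836] yaw 24.0 q6 54.0 r 0.0373 phi -152.4 push 5.25 rad 0.69 fz -2.58
d t 29.02 pos [ 0.4748 -0.0151  0.0836] yaw 19.1 q6 59.0 r 0.0369 phi -156.0 push 7.67 rad 0.93 fz -3.17
```

```bash

python3 -m inch '[{"slide":[-0.002,0.012,0],"rot":[0,0,-0.07],"claw":0.3}]' >/dev/null; python3 r.py d
python3 -m inch '[{"slide":[-0.001,0.011,0],"rot":[0,0,-0.07],"claw":0.3}]' >/dev/null; python3 r.py d
python3 -m inch '[{"slide":[0,0.009,0],"rot":[0,0,-0.07],"claw":0.3}]' >/dev/null; python3 r.py d

```

```text
d t 29.1 pos [ 0.4747 -0.0129  0.0836] yaw 14.9 q6 63.0 r 0.0366 phi -159.1 push 11.04 rad 0.11 fz -5.16
d t 29.18 pos [ 0.4748 -0.011   0.0836] yaw 10.8 q6 68.0 r 0.0363 phi -162.0 push 12.83 rad 0.31 fz -7.45
d t 29.27 pos [ 0.4752 -0.0094  0.0835] yaw 6.6 q6 72.0 r 0.0358 phi -164.3 push 15.72 rad -1.37 fz -9.51
```

```bash

python3 -m inch '[{"slide":[0.013,-0.046,0],"rot":[0,0,0],"claw":0.3},{"slide":[0.013,-0.046,0.12],"rot":[0,0,0],"claw":0.3},{"slide":[0,0,0.23],"rot":[0,0,-0.1],"claw":0.3},{"slide":[-0.064,0.524,0.23],"rot":[0,0,-0.7],"claw":0.3},{"slide":[-0.064,0.524,0.23],"rot":[0,0,-0.7],"claw":0.3},{"slide":[-0.064,0.524,0.23],"rot":[0,0,-0.7],"claw":0.3},{"slide":[-0.064,0.524,0.23],"rot":[0,0,-0.7],"claw":0.3},{"slide":[-0.064,0.524,0.23],"rot":[0,0,-0.7],"claw":0.3},{"slide":[-0.064,0.524,0.23],"rot":[0,0,-0.7],"claw":0.3},{"slide":[-0.064,0.524,0.1],"rot":[0,0,-0.7],"claw":0.3},{"slide":[-0.064,0.524,0],"rot":[0,0,-0.7],"claw":0.3},{"slide":[-0.064,0.524,-0.01],"rot":[0,0,-0.7],"claw":0.3},{"slide":[-0.064,0.524,-0.01],"rot":[0,0,-0.7],"claw":0.3}]'
python3 -c "
from h import *
here('a')
p=env.observe()['eef_pos']
rows('a',137,107,5,(*p[:2],.082,-35),z=.082)"

```

```text
t: 30.35
eef_pos: [0.4547, 0.1256, 0.0788]
tool_rot: [179.9, 0.1, -35.3]
force: [-0.3, 0.4, 0.2]
finger_gap: 0.0301
gripper_force: 0.0
a t 30.35 pos [0.4547 0.1256 0.0788] yaw -35.3 q6 130.0 r 0.0397 phi 149.8 push -0.19 rad 0.48 fz 0.19
[np.float64(0.041), np.float64(0.028), 0.0] -0.217 132.0
[np.float64(0.053), np.float64(0.035), 0.0] -0.3 127.0
[np.float64(0.065), np.float64(0.04), 0.0] -0.383 122.0
[np.float64(0.078), np.float64(0.044), 0.0] -0.467 117.0
[np.float64(0.091), np.float64(0.047), 0.0] -0.55 112.0
[np.float64(0.105), np.float64(0.049), 0.0] -0.633 107.0
```

```bash

python3 -m inch '[{"slide":[0.02,0.014,0.008],"rot":[0,0,-0.1],"claw":0.3},{"slide":[0.035,0.026,0.008],"rot":[0,0,-0.2],"claw":0.3},{"slide":[0.041,0.03,0.008],"rot":[0,0,-0.2],"claw":0.3}]' >/dev/null; python3 r.py a
python3 -m inch '[{"slide":[0.01,0.006,0],"rot":[0,0,-0.05],"claw":0.3}]' >/dev/null; python3 r.py a
python3 -m inch '[{"slide":[0.008,0.004,0],"rot":[0,0,-0.05],"claw":0.3}]' >/dev/null; python3 r.py a

```

```text
a t 30.6 pos [0.4661 0.1318 0.0833] yaw -47.4 q6 143.0 r 0.0375 phi 131.5 push 9.16 rad -0.03 fz 6.69
a t 30.68 pos [0.4671 0.1321 0.0832] yaw -50.2 q6 146.0 r 0.0373 phi 129.9 push 13.08 rad -1.59 fz 7.74
a t 30.77 pos [0.4685 0.1325 0.0831] yaw -53.3 q6 149.0 r 0.037 phi 127.8 push 14.09 rad -2.06 fz 8.3
```

```bash

python3 -m inch '[{"slide":[0.006,0.003,0],"rot":[0,0,0],"claw":0.3}]' >/dev/null; python3 r.py a
python3 -m inch '[{"slide":[0,0,0],"rot":[0,0,0],"claw":0.3}]' >/dev/null; python3 r.py a

```

```text
a t 30.85 pos [0.469 0.133 0.083] yaw -53.3 q6 149.0 r 0.0372 phi 126.8 push 17.53 rad -0.24 fz 11.08
a t 30.93 pos [0.469  0.1331 0.083 ] yaw -53.2 q6 149.0 r 0.0373 phi 126.6 push 15.48 rad -0.81 fz 10.33
```

```bash

python3 -m inch '[{"slide":[-0.038,-0.029,0],"rot":[0,0,0],"claw":0.3},{"slide":[-0.038,-0.029,0.12],"rot":[0,0,0.1],"claw":0.3},{"slide":[0,-0.06,0.23],"rot":[0,0,0.2],"claw":0.3},{"slide":[0.635,-0.618,0.23],"rot":[0,0,1],"claw":0.3},{"slide":[0.635,-0.618,0.23],"rot":[0,0,1],"claw":0.3},{"slide":[0.635,-0.618,0.23],"rot":[0,0,1],"claw":0.3},{"slide":[0.635,-0.618,0.23],"rot":[0,0,1],"claw":0.3},{"slide":[0.635,-0.618,0.23],"rot":[0,0,1],"claw":0.3},{"slide":[0.635,-0.618,0.23],"rot":[0,0,1],"claw":0.3},{"slide":[0.635,-0.618,0.23],"rot":[0,0,1],"claw":0.3}]' >/dev/null
python3 -m inch '[{"slide":[0,0,0],"rot":[0,0,1],"claw":0.3},{"slide":[0,0,0],"rot":[0,0,1],"claw":0.3},{"slide":[0,0,0],"rot":[0,0,1],"claw":0.3},{"slide":[0,0,0],"rot":[0,0,1],"claw":0.3},{"slide":[0,0,0],"rot":[0,0,1],"claw":0.3},{"slide":[0,0,0],"rot":[0,0,1],"claw":0.3},{"slide":[0,0,0],"rot":[0,0,1],"claw":0.3},{"slide":[0,0,0],"rot":[0,0,1],"claw":0.3},{"slide":[0,0,0],"rot":[0,0,1],"claw":0.3}]' >/dev/null
python3 -m inch '[{"slide":[0,0,0],"rot":[0,0,0.74],"claw":0.3},{"slide":[0,0,0],"rot":[0,0,0.74],"claw":0.3},{"slide":[0,0,0],"rot":[0,0,0.74],"claw":0.3},{"slide":[0,0,0],"rot":[0,0,0.74],"claw":0.3},{"slide":[0,0,0],"rot":[0,0,0.74],"claw":0.3},{"slide":[0,0,-0.1],"rot":[0,0,0.74],"claw":0.3},{"slide":[0,0,-0.2],"rot":[0,0,0.74],"claw":0.3},{"slide":[0,0,-0.23],"rot":[0,0,0.74],"claw":0.3},{"slide":[0,0,-0.23],"rot":[0,0,0.74],"claw":0.3}]'
python3 -c "
from h import *
here('c')
p=env.observe()['eef_pos']
rows('c',-65,-105,5,(*p[:2],.082,112),z=.082)"

```

```text
t: 33.27
eef_pos: [0.6292, -0.0181, 0.0799]
tool_rot: [-179.8, -0.1, 111.0]
force: [-0.9, -0.5, 0.2]
finger_gap: 0.0297
gripper_force: 0.0
c t 33.27 pos [ 0.6292 -0.0181  0.0799] yaw 111.0 q6 -31.0 r 0.0388 phi -60.8 push -1.02 rad 0.01 fz 0.22
[np.float64(-0.024), np.float64(-0.005), 0.0] -0.033 -70.0
[np.float64(-0.038), np.float64(-0.007), 0.0] -0.117 -75.0
[np.float64(-0.051), np.float64(-0.007), 0.0] -0.2 -80.0
[np.float64(-0.065), np.float64(-0.006), 0.0] -0.283 -85.0
[np.float64(-0.078), np.float64(-0.004), 0.0] -0.367 -90.0
[np.float64(-0.091), np.float64(-0.0), 0.0] -0.45 -95.0
[np.float64(-0.104), np.float64(0.004), 0.0] -0.533 -100.0
[np.float64(-0.116), np.float64(0.01), 0.0] -0.617 -105.0
```

```bash

python3 -m inch '[{"slide":[-0.012,-0.002,0.008],"rot":[0,0,0],"claw":0.3},{"slide":[-0.024,-0.005,0.008],"rot":[0,0,-0.033],"claw":0.3},{"slide":[-0.038,-0.007,0.008],"rot":[0,0,-0.117],"claw":0.3}]' >/dev/null; python3 r.py c
python3 -m inch '[{"slide":[-0.01,0,0],"rot":[0,0,-0.06],"claw":0.3}]' >/dev/null; python3 r.py c
python3 -m inch '[{"slide":[-0.01,0,0],"rot":[0,0,-0.06],"claw":0.3}]' >/dev/null; python3 r.py c

```

```text
c t 33.52 pos [ 0.6239 -0.0201  0.0863] yaw 103.9 q6 -24.0 r 0.0395 phi -69.3 push 6.15 rad -2.05 fz -4.39
c t 33.6 pos [ 0.6225 -0.0197  0.0863] yaw 100.2 q6 -20.0 r 0.039 phi -71.1 push 8.22 rad 0.76 fz -5.55
c t 33.68 pos [ 0.6208 -0.0197  0.0863] yaw 96.6 q6 -17.0 r 0.0387 phi -73.4 push 10.49 rad -0.43 fz -6.35
```

```bash

python3 -m inch '[{"slide":[-0.009,0,0],"rot":[0,0,-0.06],"claw":0.3}]' >/dev/null; python3 r.py c
python3 -m inch '[{"slide":[-0.008,0,0],"rot":[0,0,-0.05],"claw":0.3}]' >/dev/null; python3 r.py c

```

```text
c t 33.77 pos [ 0.6192 -0.0195  0.0863] yaw 93.0 q6 -13.0 r 0.0384 phi -75.6 push 11.49 rad 0.08 fz -8.73
c t 33.85 pos [ 0.6181 -0.0194  0.0865] yaw 90.0 q6 -10.0 r 0.0384 phi -77.3 push 14.27 rad -0.32 fz -7.59
```

```bash

python3 -m inch '[{"slide":[-0.006,0,0],"rot":[0,0,0],"claw":0.3}]' >/dev/null; python3 r.py c
python3 -m inch '[{"slide":[0.047,0.01,0],"rot":[0,0,0],"claw":0.3},{"slide":[0.047,0.01,0.12],"rot":[0,0,0],"claw":0.3},{"slide":[0.05,0.06,0.22],"rot":[0,0,-0.1],"claw":0.3},{"slide":[0.052,0.648,0.22],"rot":[0,0,-1],"claw":0.3},{"slide":[0.052,0.648,0.22],"rot":[0,0,-1],"claw":0.3},{"slide":[0.052,0.648,0.22],"rot":[0,0,-1],"claw":0.3},{"slide":[0.052,0.648,0.22],"rot":[0,0,-1],"claw":0.3},{"slide":[0.052,0.648,0.22],"rot":[0,0,-1],"claw":0.3},{"slide":[0.052,0.648,0.22],"rot":[0,0,-1],"claw":0.3},{"slide":[0.052,0.648,0.22],"rot":[0,0,-1],"claw":0.3},{"slide":[0.052,0.648,0.22],"rot":[0,0,-1],"claw":0.3},{"slide":[0.052,0.648,0.1],"rot":[0,0,-1],"claw":0.3},{"slide":[0.052,0.648,0],"rot":[0,0,-1],"claw":0.3},{"slide":[0.052,0.648,-0.02],"rot":[0,0,-1],"claw":0.3},{"slide":[0.052,0.648,-0.02],"rot":[0,0,-1],"claw":0.3}]'
python3 -c "
from h import *
here('b')
p=env.observe()['eef_pos']
rows('b',30,0,5,(*p[:2],.082,30),z=.082)"

```

```text
c t 33.93 pos [ 0.6173 -0.0197  0.0866] yaw 90.1 q6 -10.0 r 0.0387 phi -78.6 push 13.74 rad 1.56 fz -10.61
t: 35.18
eef_pos: [0.6223, 0.1418, 0.0776]
tool_rot: [-179.9, 0.1, 30.2]
force: [-0.8, -1.2, -0.0]
finger_gap: 0.0301
gripper_force: 0.0
b t 35.18 pos [0.6223 0.1418 0.0776] yaw 30.2 q6 65.0 r 0.0351 phi 40.5 push -0.4 rad -1.42 fz -0.03
[np.float64(0.026), np.float64(-0.029), 0.0] -0.083 25.0
[np.float64(0.029), np.float64(-0.042), 0.0] -0.167 20.0
[np.float64(0.03), np.float64(-0.056), 0.0] -0.25 15.0
[np.float64(0.03), np.float64(-0.07), 0.0] -0.333 10.0
[np.float64(0.029), np.float64(-0.083), 0.0] -0.417 5.0
[np.float64(0.027), np.float64(-0.096), 0.0] -0.5 0.0
```

```bash

python3 -m inch '[{"slide":[0.014,-0.016,0.01],"rot":[0,0,0],"claw":0.3},{"slide":[0.024,-0.028,0.01],"rot":[0,0,-0.05],"claw":0.3},{"slide":[0.026,-0.034,0.01],"rot":[0,0,-0.1],"claw":0.3}]' >/dev/null; python3 r.py b
python3 -m inch '[{"slide":[0.002,-0.009,0],"rot":[0,0,-0.05],"claw":0.3}]' >/dev/null; python3 r.py b
python3 -m inch '[{"slide":[0.002,-0.008,0],"rot":[0,0,-0.05],"claw":0.3}]' >/dev/null; python3 r.py b

```

```text
b t 35.43 pos [0.6272 0.1369 0.0824] yaw 24.1 q6 70.0 r 0.0378 phi 29.4 push 14.52 rad -4.64 fz 3.54
b t 35.52 pos [0.6271 0.1356 0.0824] yaw 21.1 q6 73.0 r 0.0374 phi 27.8 push 15.38 rad -3.65 fz 2.01
b t 35.6 pos [0.6272 0.1343 0.0823] yaw 18.1 q6 76.0 r 0.0371 phi 25.9 push 17.07 rad -4.28 fz 3.42
```

```bash

python3 -m inch '[{"slide":[-0.023,0.047,0],"rot":[0,0,0],"claw":0.3},{"slide":[-0.023,0.047,0.12],"rot":[0,0,0],"claw":0.3},{"slide":[-0.06,0,0.23],"rot":[0,0,0],"claw":0.3},{"slide":[-0.621,-0.591,0.23],"rot":[0,0,0],"claw":0.3},{"slide":[-0.621,-0.591,0.23],"rot":[0,0,0],"claw":0.3},{"slide":[-0.621,-0.591,0.23],"rot":[0,0,0],"claw":0.3},{"slide":[-0.621,-0.591,0.23],"rot":[0,0,0],"claw":0.3},{"slide":[-0.621,-0.591,0.23],"rot":[0,0,0],"claw":0.3},{"slide":[-0.621,-0.591,0.23],"rot":[0,0,0],"claw":0.3},{"slide":[-0.621,-0.591,0.23],"rot":[0,0,0],"claw":0.3},{"slide":[-0.621,-0.591,0.1],"rot":[0,0,0],"claw":0.3},{"slide":[-0.621,-0.591,0],"rot":[0,0,0],"claw":0.3},{"slide":[-0.621,-0.591,0],"rot":[0,0,0],"claw":0.3},{"slide":[-0.621,-0.591,0],"rot":[0,0,0],"claw":0.3}]'
python3 -c "
from h import *
here('d')
p=env.observe()['eef_pos']
rows('d',199,174,5,(*p[:2],.082,17),z=.082)"

```

```text
t: 36.77
eef_pos: [0.4762, -0.018, 0.0808]
tool_rot: [-180.0, 0.0, 18.3]
force: [-0.4, 0.3, -0.0]
finger_gap: 0.0293
gripper_force: 0.0
d t 36.77 pos [ 0.4762 -0.018   0.0808] yaw 18.3 q6 59.0 r 0.0362 phi -150.7 push -0.49 rad 0.23 fz -0.01
[np.float64(-0.016), np.float64(0.036), 0.0] -0.05 194.0
[np.float64(-0.016), np.float64(0.049), 0.0] -0.133 189.0
[np.float64(-0.015), np.float64(0.063), 0.0] -0.217 184.0
[np.float64(-0.012), np.float64(0.076), 0.0] -0.3 179.0
[np.float64(-0.009), np.float64(0.089), 0.0] -0.383 174.0
```

```bash

python3 -m inch '[{"slide":[-0.01,0.018,0],"rot":[0,0,0],"claw":0.3},{"slide":[-0.012,0.036,0],"rot":[0,0,-0.05],"claw":0.3},{"slide":[-0.012,0.042,0],"rot":[0,0,-0.1],"claw":0.3}]' >/dev/null; python3 r.py d
python3 -m inch '[{"slide":[-0.001,0.009,0],"rot":[0,0,-0.05],"claw":0.3}]' >/dev/null; python3 r.py d
python3 -m inch '[{"slide":[0,0.007,0],"rot":[0,0,-0.05],"claw":0.3}]' >/dev/null; python3 r.py d

```

```text
d t 37.02 pos [ 0.4755 -0.0091  0.083 ] yaw 12.2 q6 66.0 r 0.0355 phi -164.7 push 8.37 rad -1.82 fz -4.92
d t 37.1 pos [ 0.4763 -0.0088  0.0831] yaw 9.2 q6 70.0 r 0.0347 phi -164.8 push 15.11 rad -1.16 fz -9.24
d t 37.18 pos [ 0.4768 -0.0082  0.0831] yaw 6.2 q6 73.0 r 0.0341 phi -165.5 push 15.89 rad -3.01 fz -9.52
```

```bash

python3 -m inch '[{"slide":[0.013,-0.05,0],"rot":[0,0,0],"claw":0.3},{"slide":[0.013,-0.05,0.12],"rot":[0,0,0],"claw":0.3},{"slide":[0,0,0.23],"rot":[0,0,-0.1],"claw":0.3},{"slide":[-0.059,0.527,0.23],"rot":[0,0,-0.93],"claw":0.3},{"slide":[-0.059,0.527,0.23],"rot":[0,0,-0.93],"claw":0.3},{"slide":[-0.059,0.527,0.23],"rot":[0,0,-0.93],"claw":0.3},{"slide":[-0.059,0.527,0.23],"rot":[0,0,-0.93],"claw":0.3},{"slide":[-0.059,0.527,0.23],"rot":[0,0,-0.93],"claw":0.3},{"slide":[-0.059,0.527,0.23],"rot":[0,0,-0.93],"claw":0.3},{"slide":[-0.059,0.527,0.23],"rot":[0,0,-0.93],"claw":0.3},{"slide":[-0.059,0.527,0.23],"rot":[0,0,-0.93],"claw":0.3},{"slide":[-0.059,0.527,0.1],"rot":[0,0,-0.93],"claw":0.3},{"slide":[-0.059,0.527,0.01],"rot":[0,0,-0.93],"claw":0.3},{"slide":[-0.059,0.527,0.01],"rot":[0,0,-0.93],"claw":0.3},{"slide":[-0.059,0.527,0.01],"rot":[0,0,-0.93],"claw":0.3}]'
python3 -m inch '[{"slide":[0.018,0.014,0],"rot":[0,0,0],"claw":0.3},{"slide":[0.026,0.02,0],"rot":[0,0,0],"claw":0.3},{"slide":[0.026,0.02,0],"rot":[0,0,0],"claw":0.3}]' >/dev/null; python3 r.py a
python3 -m inch '[{"slide":[0.008,0.005,0],"rot":[0,0,0],"claw":0.3}]' >/dev/null; python3 r.py a
python3 -m inch '[{"slide":[0.008,0.005,0],"rot":[0,0,0],"claw":0.3}]' >/dev/null; python3 r.py a

```

```text
t: 38.43
eef_pos: [0.4575, 0.128, 0.0836]
tool_rot: [180.0, 0.0, -49.5]
force: [-0.9, -0.0, 0.6]
finger_gap: 0.0301
gripper_force: 0.0
a t 38.68 pos [0.4666 0.1333 0.0852] yaw -49.5 q6 145.0 r 0.0385 phi 129.3 push 0.75 rad 1.06 fz -0.52
a t 38.77 pos [0.4671 0.1341 0.0843] yaw -49.6 q6 145.0 r 0.039 phi 127.9 push 0.2 rad -0.23 fz 1.14
a t 38.85 pos [0.4676 0.1346 0.0837] yaw -49.5 q6 145.0 r 0.0393 phi 126.9 push 7.88 rad -0.73 fz 4.51
```

```bash

python3 -m inch '[{"slide":[0.006,0.004,0],"rot":[0,0,0],"claw":0.3}]' >/dev/null; python3 r.py a
python3 -m inch '[{"slide":[0.006,0.004,0],"rot":[0,0,0],"claw":0.3}]' >/dev/null; python3 r.py a
python3 -m inch '[{"slide":[0.004,0.003,0],"rot":[0,0,0],"claw":0.3}]' >/dev/null; python3 r.py a

```

```text
a t 38.93 pos [0.4676 0.1347 0.0832] yaw -49.5 q6 146.0 r 0.0394 phi 126.9 push 10.39 rad -0.73 fz 6.48
a t 39.02 pos [0.4676 0.1349 0.0829] yaw -49.5 q6 146.0 r 0.0395 phi 126.8 push 14.08 rad -1.01 fz 10.73
a t 39.1 pos [0.4676 0.135  0.0828] yaw -49.5 q6 146.0 r 0.0396 phi 126.7 push 16.41 rad -1.0 fz 12.05
```

```bash

python3 -m inch '[{"slide":[-0.042,-0.031,0],"rot":[0,0,0],"claw":0.3},{"slide":[-0.042,-0.031,0.12],"rot":[0,0,0.1],"claw":0.3},{"slide":[0,-0.06,0.23],"rot":[0,0,0.2],"claw":0.3},{"slide":[0.615,-0.627,0.23],"rot":[0,0,1],"claw":0.3},{"slide":[0.615,-0.627,0.23],"rot":[0,0,1],"claw":0.3},{"slide":[0.615,-0.627,0.23],"rot":[0,0,1],"claw":0.3},{"slide":[0.615,-0.627,0.23],"rot":[0,0,1],"claw":0.3},{"slide":[0.615,-0.627,0.23],"rot":[0,0,1],"claw":0.3},{"slide":[0.615,-0.627,0.23],"rot":[0,0,1],"claw":0.3},{"slide":[0.615,-0.627,0.23],"rot":[0,0,1],"claw":0.3}]' >/dev/null
python3 -m inch '[{"slide":[0,0,0],"rot":[0,0,1],"claw":0.3},{"slide":[0,0,0],"rot":[0,0,1],"claw":0.3},{"slide":[0,0,0],"rot":[0,0,1],"claw":0.3},{"slide":[0,0,0],"rot":[0,0,1],"claw":0.3},{"slide":[0,0,0],"rot":[0,0,1],"claw":0.3},{"slide":[0,0,0],"rot":[0,0,1],"claw":0.3},{"slide":[0,0,0],"rot":[0,0,1],"claw":0.3},{"slide":[0,0,0],"rot":[0,0,1],"claw":0.3},{"slide":[0,0,0],"rot":[0,0,1],"claw":0.3}]' >/dev/null
python3 -m inch '[{"slide":[0,0,0],"rot":[0,0,0.4],"claw":0.3},{"slide":[0,0,0],"rot":[0,0,0.4],"claw":0.3},{"slide":[0,0,0],"rot":[0,0,0.4],"claw":0.3},{"slide":[0,0,0],"rot":[0,0,0.4],"claw":0.3},{"slide":[0,0,-0.1],"rot":[0,0,0.4],"claw":0.3},{"slide":[0,0,-0.2],"rot":[0,0,0.4],"claw":0.3},{"slide":[0,0,-0.23],"rot":[0,0,0.4],"claw":0.3},{"slide":[0,0,-0.23],"rot":[0,0,0.4],"claw":0.3},{"slide":[0,0,-0.23],"rot":[0,0,0.4],"claw":0.3}]' | head -2
python3 -m inch '[{"slide":[-0.015,0,0],"rot":[0,0,0],"claw":0.3},{"slide":[-0.025,-0.003,0],"rot":[0,0,0],"claw":0.3},{"slide":[-0.025,-0.003,0],"rot":[0,0,0],"claw":0.3}]' >/dev/null; python3 r.py c
python3 -m inch '[{"slide":[-0.008,0,0],"rot":[0,0,0],"claw":0.3}]' >/dev/null; python3 r.py c

```

```text
t: 41.43
eef_pos: [0.6257, -0.0188, 0.0829]
c t 41.68 pos [ 0.62   -0.0199  0.0846] yaw 94.4 q6 -14.0 r 0.0389 phi -74.6 push -0.18 rad -0.09 fz -0.13
c t 41.77 pos [ 0.6184 -0.0198  0.0843] yaw 94.4 q6 -14.0 r 0.0388 phi -77.1 push 0.24 rad 0.13 fz -0.14
```

```bash

python3 -m inch '[{"slide":[-0.01,0,0],"rot":[0,0,0],"claw":0.3},{"slide":[-0.016,0,0],"rot":[0,0,0],"claw":0.3}]' >/dev/null; python3 r.py c
python3 -m inch '[{"slide":[-0.006,0,0],"rot":[0,0,0],"claw":0.3}]' >/dev/null; python3 r.py c
python3 -m inch '[{"slide":[-0.004,0,0],"rot":[0,0,0],"claw":0.3}]' >/dev/null; python3 r.py c

```

```text
c t 41.93 pos [ 0.6173 -0.0198  0.0844] yaw 94.4 q6 -14.0 r 0.0388 phi -78.7 push 11.09 rad 2.26 fz -5.84
c t 42.02 pos [ 0.6171 -0.0198  0.0845] yaw 94.4 q6 -14.0 r 0.0388 phi -78.9 push 14.07 rad 1.48 fz -7.52
c t 42.1 pos [ 0.617  -0.0198  0.0845] yaw 94.4 q6 -14.0 r 0.0388 phi -79.0 push 14.8 rad 2.0 fz -8.49
```

```bash

python3 -m inch '[{"slide":[-0.004,0,0],"rot":[0,0,0],"claw":0.3}]' >/dev/null; python3 r.py c
python3 -m inch '[{"slide":[0.05,0.01,0],"rot":[0,0,0],"claw":0.3},{"slide":[0.05,0.01,0],"rot":[0,0,0],"claw":0.3},{"slide":[0.05,0.01,0.15],"rot":[0,0,0],"claw":0.3},{"slide":[0.05,0.01,0.5],"rot":[0,0,0],"claw":0.3},{"slide":[-0.2,0.2,0.9],"rot":[0,0,0],"claw":0.3},{"slide":[-0.2,0.2,0.9],"rot":[0,0,0],"claw":0.3},{"slide":[-0.2,0.2,0.9],"rot":[0,0,0],"claw":0.3},{"slide":[-0.2,0.2,0.9],"rot":[0,0,0],"claw":0.3},{"slide":[-0.2,0.2,0.9],"rot":[0,0,0],"claw":0.3},{"slide":[-0.2,0.2,0.9],"rot":[0,0,0],"claw":0.3}]'
python3 - <<'E'
from h import *
im=env.read_camera("scene")[120:260,240:400];im2=env.read_camera("side")[130:270,240:400]
cv2.imwrite("pics/end.png",np.hstack([cv2.resize(i,None,fx=2.5,fy=2.5,interpolation=2) for i in(im,im2)]))
E
```

```text
c t 42.18 pos [ 0.6166 -0.02    0.0845] yaw 94.4 q6 -14.0 r 0.0389 phi -79.7 push 15.74 rad 2.71 fz -8.76
t: 43.02
eef_pos: [0.5606, 0.0308, 0.312]
tool_rot: [179.6, 0.1, 94.5]
force: [0.2, 0.2, -1.2]
finger_gap: 0.0299
gripper_force: 0.0
```

View pics/end.png

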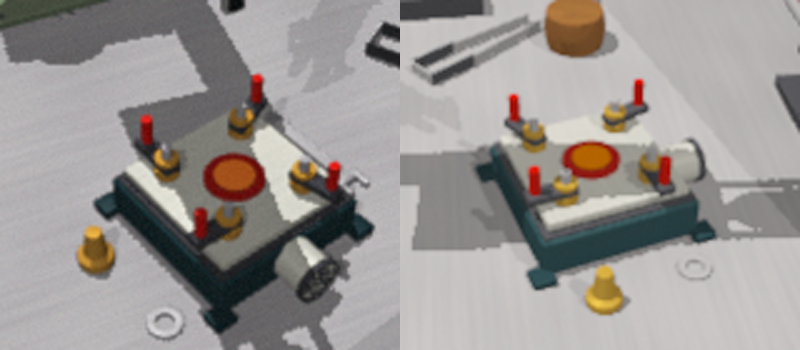

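The final views show the cover level and home, all four pegs clear of the gripper, and the bystanders in place. Handing in.

```bash
python3 -c "
from plant import env
print(env.finish_job())"
```

```text
the job is handed in; nothing more can be done
None
```

I drew the cover down in four star-order rounds (a, c, b, d) and handed in at about 43 s: it looks level and home in the last pictures, the last pushes at the handles were about 16 N (a), 16 N (c), 17 N (b) and 16 N (d) with a and c rechecked after the final round, the gripper is clear, and the spanner, nozzle and washer (the only bystanders near the arm's work) look undisturbed.

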